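# Stand the inked heel block up to dry and zero the drying timer

### The job

Stand the black heel block on its plain thin edge, orange inked edge up, on the green mat in the free bay of the drying stand, square across the bay between its cheeks, and let go. Then turn the drying timer's pointer knob anticlockwise all the way back to its zero stop. Leave the other blocks, tools and supplies where they are.

Things in the scene. Friction and masses are not known exactly. Their poses are not given: they have to be found in the camera images.
- block: Black rubber heel block, plain slab 90 x 64 x 20 mm, about 0.13 kg, lying flat on the bench at the start. Origin: centre of the 90 x 64 mm face then underneath. x axis: along the 90 mm side, towards the thin edge inked orange (x = +45 mm); y: along the 64 mm side; z: through the 20 mm thickness, up at the start. Stood as wanted, its x axis points up and it is 90 mm tall.
- block_foot (a point): Centre of the block's plain thin edge (64 x 20 mm, the far end from the orange one), on which it must stand; at x = -45, y = 0, z = 10 mm in the block's frame, same axes.
- stand: Aluminium drying stand fixed to the bench: base plate 80 x 260 x 6 mm, four upright cheeks (70 mm deep along x, 5 mm thick, tops 92 mm above the bench) parting three bays along its y axis, centres at y = -85, 0, +85 mm, each 80 mm clear between cheeks, open at front, back and top. Origin: centre of the underside; x along the bays' depth, z up.
- mat_top (a point): Centre of the top of the green mat (56 deep x 76 x 4 mm, its top 10 mm above the bench), fixed on the floor of the one free bay, whichever that is. Axes parallel to the stand's. The 64 mm side of the standing block goes along its y (8 mm play to each cheek), the thickness along its x.
- heel_a: Brown finished heel block, 26 x 60 x 70 mm tall, loose, standing in another bay of the stand on the base plate; leave it. Origin: centre of its underside.
- heel_b: Tan finished heel block, 26 x 60 x 70 mm tall, loose, standing in another bay of the stand on the base plate; leave it. Origin: centre of its underside.
- timer: White drying timer case, 100 x 100 x 35 mm, fixed to the bench, with a dial on top and a black knob on the dial's centre. Origin: centre of the underside; z up. The red mark on its -x side is zero.
- pointer (a joint): Angle of the timer's knob in rad: 0 at the zero stop, growing clockwise seen from above, to 3.0 at the other stop. It stays where it is left (friction about 0.03 N m).
- pointer_grip (a point): Grip point on the knob's vertical axis, 7 mm below the top of its bar and 72 mm above the bench. The bar to pinch is 42 mm long, 14 mm thick, 47 to 79 mm above the bench. The point turns with the knob: the bar lies along its x axis, and a white line on the bar's -x end points at the dial; at zero the axes are parallel to the timer's.
- hammer: Hammer lying on the bench, about 270 mm long; leave it.
- cement: Closed yellow can, 80 mm diameter, 100 mm tall; leave it. Origin: centre of its underside.
- brush: Glue brush lying on the bench, about 200 mm long; leave it.
- tape: Tan tape roll, 90 mm diameter, 22 mm high, lying flat; leave it.
- tacks: Grey open tack tray, 100 x 140 x 35 mm; leave it. Origin: centre of its underside.
- pliers: Lasting pliers lying on the bench, about 215 mm long; leave them.
Things that resemble listed ones, but are neither listed nor needed, are in the scene too. Of the things shaped like the block, the black one is meant.

How it is judged:
By the outcome, as a careful person would: the job done as asked, in the order asked, and still so for the second after the job is handed in, with the robot touching nothing.
It also fails if it takes over 61 s, if anything falls off the work surface, if the arm or the gripper's body presses on something with over 40 N, if the wrist force passes 120 N, or if a joint passes its speed limit or range.

### The arm

A 6-joint arm with a two-finger parallel gripper is mounted at the origin on the work surface. World frame = base frame: x ahead of the robot, y to its left, z up, the work surface at z = 0. Lengths are in m, angles in rad, forces in N, time in s.
With the tool pointing down it reaches from about 0.375 to 0.9 m from the base axis. Payload 3.1 kg.
Tool frame: the origin (TCP) lies midway between the tips of the shut fingers; the grasp point (between the pads) lies 19 mm behind it; x points along the fingers, y is the direction in which the jaws open and shut, and the axes are right-handed (so a half turn about x gives the same grasp; the last joint's range is limited). The gripper opens to 85 mm and grips with 20 to 120 N. Pads are 22 mm wide; open, the fingers measure 114 mm over their backs; the gripper's body (76 mm by 85 mm) begins 54 mm behind the grasp point. The pads swing forward as they close: fully open they stand 13 mm farther back than shut.
Start: joints at [-1.313, 0.527, 1.433, -0, 1.181, -0.178], TCP at [0.264, -0.567, 0.203] pointing down, gripper open.
Joint ranges: [-3.08, 3.08], [-0.75, 2.2], [0.22, 2.44], [-1.43, 4.57], [0, 2.65], [-2.85, 2.85]. Speed limits (rad/s): [2.79, 2.79, 3.14, 3.14, 3.14, 3.14].

### API

Orientations are given as a unit quaternion [x, y, z, w].
In Python, from station import manip gives the robot as it stands.
- The arm moves only by the tool carry_out, never from a script. Its argument "commands" is a list that holds one entry, the list of rows, each a list of 7 numbers: the shift along the tool's x, y, z in units of 25 mm (1.0 is 25 mm), then the turn, a rotation vector about the tool's x, y, z in units of 5 degrees (1.0 is 5 degrees), then the finger opening in mm, from 0 to 85.4. A call has exactly 5 rows; each row is the pose to reach, as a shift and turn from the pose commanded when the call began, along the tool's axes at that moment; what a row does not reach only later rows make up. A row lasts 1/10 s, in which the tool goes at most 50 mm and 8.59 degrees, less where a joint would pass 70% of its speed; a pose out of reach is approached as far as the arm can. A call with a gripper value outside its range is refused whole. The fingers move at their own pace and stop on an object; "force" is the grip in N (left out, the last holds). Time passes only in rows, so rows that repeat a pose let the fingers close, or fill a call up. It gives the time, the measured TCP pose, the force and the opening at its end, in the units of the state.
- manip.sense(): the state, without advancing time (a new reading comes with each control period).
- manip.snapshot(name): name is "scene" or "top" or "wrist"; returns a dict with "image" (480x640x3 uint8, red, green, blue), "fx", "fy", "cx", "cy" (pixels), "rvec" (rotation vector, rad) and "tvec" (3), from world to camera coordinates, as OpenCV has them. Camera axes: x right, y down, z forward; pixel columns grow to the right and rows downward; lengths in m; the calibration is good to about 2 mm. A picture is of the moment at which its call begins. There is no depth.
- manip.sign_off(): hands the job in, once; it reports no verdict.
The state is a dict: "t": time; "q": joint angles; "qd": joint speeds; "tau": joint torques, N m; "tcp_pos": TCP position; "tool_rot": TCP orientation; "force": force on the tool from outside, world axes, zero at the start; "ft_torque": the same for the moment, N m; "finger_gap": opening from 0.0 (shut) to 1.0 (fully open).
Only numpy, scipy, OpenCV 4.12 (cv2) and the standard library are available. Lean on these libraries where they do the work, as an engineer would, in place of code of your own. Each camera call takes 0.05 s, during which the arm holds its last target.

## Working session

There is one attempt and no reset: what is moved stays moved. The work goes in short steps, Python scripts to look and compute and a tool call to move; the robot and the scene stay as the last step left them, time stands still between calls to the robot, and variables do not carry over. Pictures are saved under pics/ and viewed, and the job is handed in when it is done.

Besides the shell and the picture viewer there is one more tool, called after "Call:" by a JSON object that holds its "op" and its "data", one argument or row to a line. carry_out: Moves the arm, as the interface text tells. Its arguments: {"type":"object","properties":{"commands":{"type":"array"},"force":{"type":"number"}},"required":["commands"]}

```bash
ls; mkdir -p pics; cat > h.py <<'E'
import numpy as np, cv2, json
from scipy.spatial.transform import Rotation as R
from station import manip
def snap(n,fn):
    s=manip.snapshot(n); cv2.imwrite('pics/'+fn+'.png',s['image'][:,:,::-1]); 
    np.savez('pics/'+fn+'.npz',**{k:np.array(v) for k,v in s.items()}); return s
def load(fn):
    d=np.load('pics/'+fn+'.npz'); return {k:d[k] for k in d.files}
def ray(s,uv):
    Rm=R.from_rotvec(s['rvec']).as_matrix(); t=np.array(s['tvec'])
    uv=np.atleast_2d(uv).astype(float)
    d=np.c_[(uv[:,0]-s['cx'])/s['fx'],(uv[:,1]-s['cy'])/s['fy'],np.ones(len(uv))]
    return -Rm.T@t, d@Rm
def plane(s,uv,z):
    c,d=ray(s,uv); return c+d*((z-c[2])/d[:,2])[:,None]
def proj(s,p):
    Rm=R.from_rotvec(s['rvec']).as_matrix(); q=np.atleast_2d(p)@Rm.T+np.array(s['tvec'])
    return np.c_[q[:,0]/q[:,2]*s['fx']+s['cx'],q[:,1]/q[:,2]*s['fy']+s['cy']]
def tri(s1,u1,s2,u2):
    c1,d1=ray(s1,u1);c2,d2=ray(s2,u2);d1=d1[0];d2=d2[0]
    A=np.c_[d1,-d2];k=np.linalg.lstsq(A,c2-c1,rcond=None)[0]
    a=c1+d1*k[0];b=c2+d2*k[1];return (a+b)/2,np.linalg.norm(a-b)
E
python3 - <<'E'
from h import *
print(manip.sense())
for n in ['scene','top','wrist']:
    s=snap(n,n+'0'); c,d=ray(s,[320,240]); print(n,s['fx'],c,d)
E
```

```text
pics
{'t': 0.0, 'q': array([-1.31349926e+00,  5.28437400e-01,  1.43393329e+00, -1.93293401e-06,
        1.18138284e+00, -1.78493507e-01]), 'qd': array([ 5.46906456e-04,  7.13467055e-04, -1.40614928e-03,  9.46409786e-05,
        1.16393181e-03, -7.47191153e-04]), 'tau': array([ 1.85778840e-04, -4.42346764e+01, -1.78025526e+01, -5.54591099e-05,
        8.43731541e-03, -2.56036472e-06]), 'tcp_pos': array([ 0.26365558, -0.56579702,  0.2015415 ]), 'tool_rot': array([-0.69035577, -0.15362245,  0.69041722, -0.15209572]), 'force': array([-0.18318556,  0.29998889,  0.03515409]), 'ft_torque': array([-0.00029888, -0.02463616,  0.02043836]), 'finger_gap': 0.9993031239954371}
scene 535.1363921985715 [1.65024964 0.19548776 1.18542331] [[-0.71540799 -0.11783886 -0.68886122]]
top 492.16823737175605 [0.45446516 0.00285755 1.40308712] [[ 7.42258061e-02 -6.35059033e-04 -9.97371997e-01]]
wrist 334.30052954048114 [ 0.329236   -0.53476617  0.37372411] [[-0.26949226 -0.138376   -0.95324623]]
```

View pics/scene0.png

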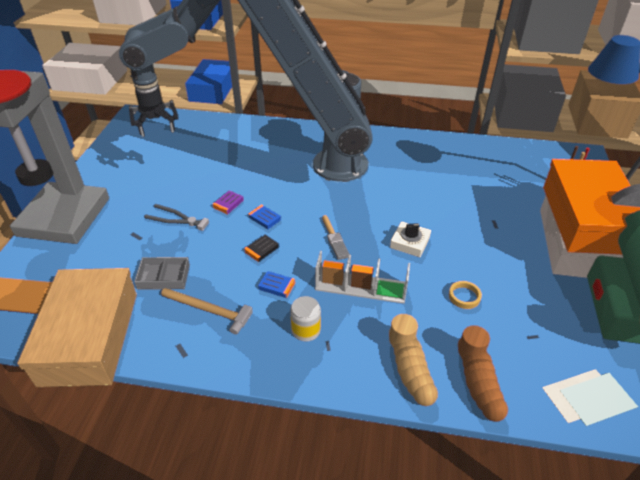

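View pics/top0.png

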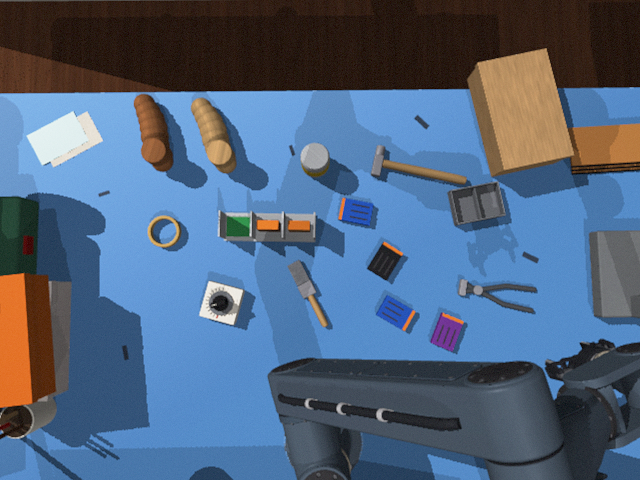

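View pics/wrist0.png

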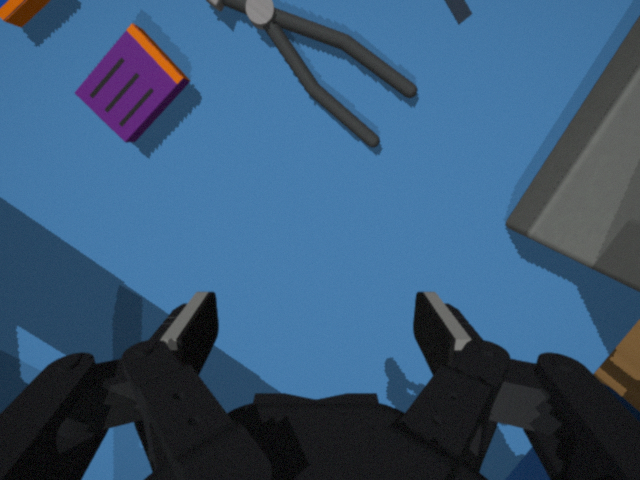

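The top view shows the black block at about (386,260), its orange edge facing the upper right. The green mat is in the stand's left bay at (237,227), and the timer is at (222,303). Next I zoom in on these to measure them.

```bash
python3 - <<'E'
from h import *
s=load('top0'); im=s['image'][:,:,::-1]
a=cv2.resize(im[195:330,190:325],None,fx=4,fy=4,interpolation=cv2.INTER_CUBIC)
b=cv2.resize(im[230:290,355:415],None,fx=4,fy=4,interpolation=cv2.INTER_CUBIC)
c=np.zeros((540,790,3),np.uint8);c[:540,:540]=a;c[:240,545:785]=b
s2=load('scene0');i2=s2['image'][:,:,::-1]
d=cv2.resize(i2[225:270,238:288],None,fx=4,fy=4,interpolation=cv2.INTER_CUBIC);c[260:440,545:745]=d
cv2.imwrite('pics/crop0.png',c)
e=cv2.resize(i2[205:315,300:440],None,fx=5,fy=5,interpolation=cv2.INTER_CUBIC);cv2.imwrite('pics/crop1.png',e)
hsv=cv2.cvtColor(im,cv2.COLOR_BGR2HSV)
print(hsv[225,232],hsv[261,386],hsv[268,395],hsv[248,393],hsv[240,380])
# block: dark or orange near
roi=np.zeros(im.shape[:2],np.uint8);roi[230:290,355:412]=255
m=((hsv[...,2]<75)|((hsv[...,0]<20)&(hsv[...,1]>120)&(hsv[...,2]>90)))&(roi>0)
def big(m):
    n,l,st,ce=cv2.connectedComponentsWithStats(m.astype(np.uint8));i=1+np.argmax(st[1:,4]);return (l==i)
mb=big(m);cn,_=cv2.findContours(mb.astype(np.uint8),0,1);r=cv2.minAreaRect(cn[0]);print('block',r,cv2.boxPoints(r))
g=plane(s,cv2.boxPoints(r),0.02);print(g)
o=(hsv[...,0]<20)&(hsv[...,1]>120)&(hsv[...,2]>90)&(roi>0);ys,xs=np.nonzero(big(o));print('orange',xs.mean(),ys.mean(),len(xs))
gm=(hsv[...,0]>45)&(hsv[...,0]<80)&(hsv[...,1]>100);roi[:]=0;roi[200:250,210:270]=1
gm=big(gm&(roi>0));cn,_=cv2.findContours(gm.astype(np.uint8),0,1);r=cv2.minAreaRect(cn[0]);print('mat',r);print(plane(s,cv2.boxPoints(r),0.01),plane(s,r[0],0.01))
E
```

```text
[ 68 173  87] [162  28  45] [106 147 127] [ 13 204 236] [106 146 175]
block ((384.8044738769531, 260.54718017578125), (22.51715850830078, 31.66623878479004), 31.4295654296875) [[366.94153 268.1865 ]
 [383.45392 241.16628]
 [402.66742 252.90787]
 [386.15503 279.9281 ]]
[[ 0.47624954 -0.12869564  0.02      ]
 [ 0.55163279 -0.17697773  0.02      ]
 [ 0.51773327 -0.23036544  0.02      ]
 [ 0.44263652 -0.18188933  0.02      ]]
orange 392.3376623376623 248.6883116883117 77
mat ((238.0, 226.0), (18.0, 22.0), 90.0)
[[0.62733394 0.26540642 0.01      ]
 [0.62651001 0.20298588 0.01      ]
 [0.57512637 0.20306049 0.01      ]
 [0.57597544 0.26528797 0.01      ]] [[0.60119677 0.23419359 0.01      ]]
```

View pics/crop0.png

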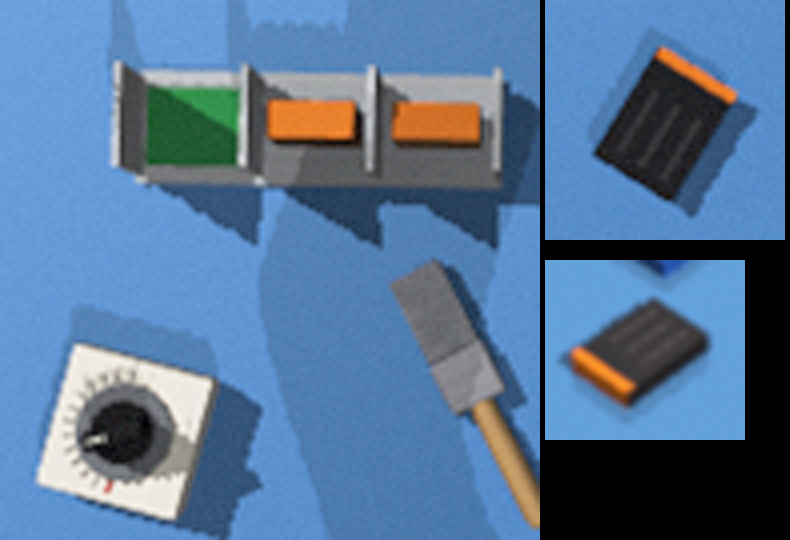

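View pics/crop1.png

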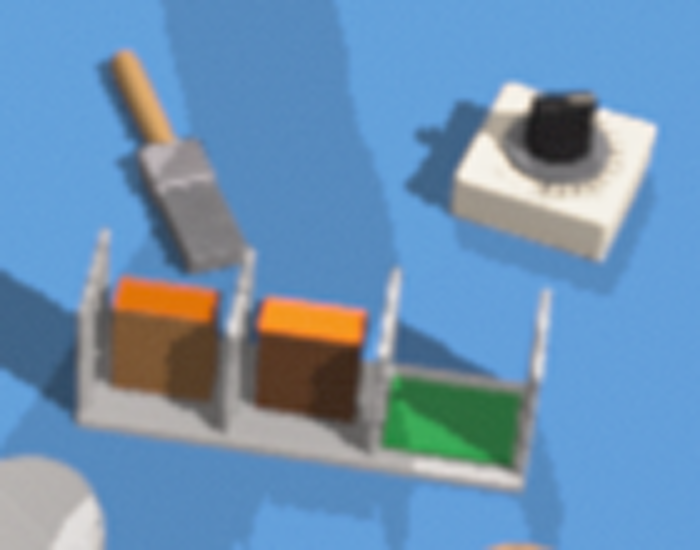

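```bash
python3 - <<'E'
from h import *
s=load('top0')
f=lambda l:np.array(l)/4.+np.array([190,195])-0.375
print('base',plane(s,f([(137,184),(501,187)]),0.006))
ck=plane(s,f([(118,62),(116,166),(244,66),(242,167),(372,68),(371,173),(498,70),(499,170)]),0.092);print(ck)
m=(ck[::2]+ck[1::2])/2;print(m,m.mean(0), np.degrees(np.arctan2(m[0,0]-m[3,0],m[0,1]-m[3,1])))
print('mat corners',plane(s,f([(148,88),(240,88),(240,165),(146,164)]),0.01))
t=plane(s,f([(77,345),(213,380),(180,520),(40,482)]),0.035);print('timer',t,t.mean(0))
print('knob top/line', plane(s,f([(122,433),(95,440),(109,487)]),0.079))
s2=load('scene0')
# scene crop1: scale5 offset 300,205 ; cheek top corners
g=lambda l:np.array(l)/5.+np.array([300,205])-0.4
print('scene cheek front tops',plane(s2,g([(105,232),(250,252),(397,270),(546,292)]),0.092))
print('scene base front', plane(s2,g([(80,423),(522,488)]),0.0))
print('scene timer top',plane(s2,g([(512,84),(656,128),(603,247),(455,197)]),0.035))
E
```

```text
base [[0.56041598 0.27485503 0.006     ]
 [0.55471679 0.01659992 0.006     ]]
[[0.6359733  0.271033   0.092     ]
 [0.56611659 0.27210743 0.092     ]
 [0.63217528 0.18683675 0.092     ]
 [0.56430122 0.1882857  0.092     ]
 [0.62970603 0.10118998 0.092     ]
 [0.55910806 0.10236534 0.092     ]
 [0.62725086 0.01676418 0.092     ]
 [0.55994673 0.01694459 0.092     ]]
[[0.60104495 0.27157022 0.092     ]
 [0.59823825 0.18756122 0.092     ]
 [0.59440704 0.10177766 0.092     ]
 [0.59359879 0.01685439 0.092     ]] [0.59682226 0.14444087 0.092     ] 1.6744609287118433
mat corners [[0.62842132 0.26647237 0.01      ]
 [0.62756049 0.2012099  0.01      ]
 [0.57261248 0.20129556 0.01      ]
 [0.57423165 0.26775718 0.01      ]]
timer [[0.44738743 0.3101897  0.035     ]
 [0.42197069 0.2165494  0.035     ]
 [0.32690437 0.23915786 0.035     ]
 [0.35418239 0.33498837 0.035     ]] [0.38761122 0.27522133 0.035     ]
knob top/line [[0.38884847 0.27012846 0.079     ]
 [0.38450258 0.28802627 0.079     ]
 [0.35340849 0.27861344 0.079     ]]
scene cheek front tops [[0.56015472 0.01773275 0.092     ]
 [0.5625992  0.10278853 0.092     ]
 [0.56321623 0.1874723  0.092     ]
 [0.56681308 0.27219771 0.092     ]]
scene base front [[0.62807179 0.01419038 0.        ]
 [0.63489842 0.2722859  0.        ]]
scene timer top [[0.32591024 0.24595164 0.035     ]
 [0.35326798 0.33833253 0.035     ]
 [0.46649787 0.30850002 0.035     ]
 [0.43742358 0.21700812 0.035     ]]
```

```bash
cat >> h.py <<'E'
def Rt(a,y):
    a=np.array(a,float)/np.linalg.norm(a); y=np.array(y,float); y-=a*(a@y); y/=np.linalg.norm(y)
    return np.c_[a,y,np.cross(a,y)]
import os
def cmd():
    return tuple(np.array(v) for v in json.load(open('cmd.json')))
def setcmd(p,Rm): json.dump([list(map(float,p)),np.array(Rm).tolist()],open('cmd.json','w'))
def to(p,Rm,n=0):
    p0,R0=cmd(); sh=R0.T@(np.array(p)-p0)/0.025; rv=R.from_matrix(R0.T@Rm).as_rotvec()/np.radians(5)
    print(np.round(np.r_[sh,rv],2).tolist(), 'mm',round(np.linalg.norm(sh)*25,1),'deg',round(np.linalg.norm(rv)*5,1))
def app(row):
    p0,R0=cmd(); row=np.array(row,float); setcmd(p0+R0@row[:3]*0.025, R0@R.from_rotvec(row[3:6]*np.radians(5)).as_matrix())
def log():
    st=manip.sense(); 
    with open('log.txt','a') as f: f.write(json.dumps([st['q'].tolist(),st['tcp_pos'].tolist(),st['tool_rot'].tolist()])+'\n')
    p,Rm=cmd(); Rn=R.from_quat(st['tool_rot']).as_matrix()
    print('t',round(st['t'],2),'q',np.round(st['q'],2),'tcp',np.round(st['tcp_pos'],4),'err mm',np.round(1000*(st['tcp_pos']-p),1),'roterr',np.round(np.degrees(R.from_matrix(Rn@Rm.T).as_rotvec()),1),'F',np.round(st['force'],1),'gap',round(st['finger_gap']*85.4,1))
    return st
yb=-32.7; c,s_=np.cos(np.radians(yb)),np.sin(np.radians(yb))
XB=np.array([c,s_,0]);YB=np.array([-s_,c,0]);BC=np.array([0.497,-0.179,0])
E
python3 - <<'E'
from h import *
st=manip.sense(); 
R0=R.from_quat(st['tool_rot']).as_matrix(); print(R0.round(2))
Ri=Rt([0,0,-1],R0[:,1]); setcmd([0.264,-0.567,0.203],Ri); log()
for sg in (1,-1):
    to(BC+[0,0,0.14]-0.06*XB,Rt([0,0,-1],sg*YB))
E
```

```text
[[-0.    0.42 -0.91]
 [ 0.   -0.91 -0.42]
 [-1.   -0.   -0.  ]]
t 0.15 q [-1.31  0.53  1.43  0.    1.18 -0.18] tcp [ 0.2637 -0.566   0.2018] err mm [-0.3  1.  -1.2] roterr [ 0.1  0.  -0. ] F [ 0.2  0.3 -0.5] gap 85.4
[2.52, -12.16, -13.72, -24.47, -0.0, -0.0] mm 462.6 deg 122.3
[2.52, -12.16, -13.72, 11.53, 0.0, 0.0] mm 462.6 deg 57.7
```

```bash
python3 - <<'E'
from h import *
to(BC+[0,0,0.13]+0.012*XB,Rt([0,0,-1],-YB))
E
```

```text
[2.92, -9.73, -15.26, 11.53, 0.0, 0.0] mm 458.2 deg 57.7
```

Call:
{"op": "carry_out", "data": {
  "commands": [
    [[0.3,-1,-1.5,1.1,0,0,85],[0.9,-2.9,-4.6,3.5,0,0,85],[1.5,-4.9,-7.6,5.8,0,0,85],[2.0,-6.8,-10.7,8.1,0,0,85],[2.9,-8.8,-13.7,10.4,0,0,85]]
  ],
  "force": 70
}}

```text
t: 0.65
tcp_pos: [0.3915, -0.3653, 0.1625]
tool_rot: [0.702, -0.088, -0.702, -0.088]
force: [0.8, 0.7, -0.1]
finger_gap: 0.991
```

```bash
python3 - <<'E'
from h import *
app([2.9,-8.8,-13.7,10.4,0,0]);log()
to(BC+[0,0,0.13]+0.012*XB,Rt([0,0,-1],-YB))
E
```

```text
t 0.65 q [-0.96  0.46  1.7   0.    0.98  0.86] tcp [ 0.3915 -0.3653  0.1625] err mm [ -90.1 -142.3   32. ] roterr [-0.  -0.  12.8] F [ 0.8  0.7 -0.1] gap 84.7
[0.02, -1.8, -0.23, 1.13, 0.0, 0.0] mm 45.3 deg 5.7
```

```bash
cat >> h.py <<'E'
def meas():
    st=manip.sense(); setcmd(st['tcp_pos']+[0,0,0.0013],R.from_quat(st['tool_rot']).as_matrix())
E
python3 - <<'E'
from h import *
meas()
to(BC+[0,0,0.13]+0.012*XB,Rt([0,0,-1],-YB))
E
```

```text
[1.35, -8.11, -2.71, 3.69, -0.0, 0.0] mm 216.4 deg 18.4
```

Call:
{"op": "carry_out", "data": {
  "commands": [
    [[0.3,-2,-0.6,1,0,0,85],[0.6,-4,-1.3,2,0,0,85],[1,-6,-2,3,0,0,85],[1.35,-8.1,-2.7,3.7,0,0,85],[1.35,-8.1,-2.7,3.7,0,0,85]]
  ]
}}

```text
t: 1.15
tcp_pos: [0.5058, -0.1821, 0.128]
tool_rot: [-0.679, 0.196, 0.68, 0.197]
force: [0.4, 0.3, -0.7]
finger_gap: 0.995
```

```bash
python3 - <<'E'
from h import *
app([1.35,-8.1,-2.7,3.7,0,0]);log()
snap('wrist','w1')
to(BC+[0,0,0.13]+0.012*XB,Rt([0,0,-1],-YB))
E
```

```text
t 1.15 q [-0.55  0.52  1.72  0.    0.91  1.58] tcp [ 0.5058 -0.1821  0.128 ] err mm [-1.   3.5 -2.1] roterr [0.1 0.1 0.5] F [ 0.4  0.3 -0.7] gap 85.0
[0.0, -0.01, -0.0, -0.01, -0.0, 0.0] mm 0.3 deg 0.1
```

View pics/w1.png

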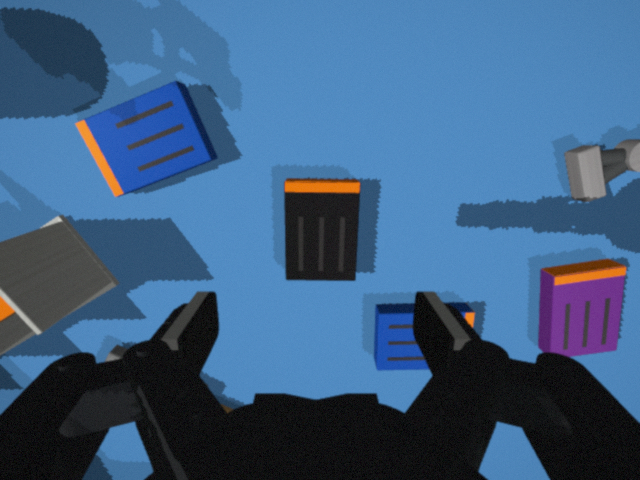

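```bash
python3 - <<'E'
from h import *
s=load('w1'); im=s['image'][:,:,::-1]; hsv=cv2.cvtColor(im,cv2.COLOR_BGR2HSV)
roi=np.zeros(im.shape[:2],bool);roi[170:290,270:370]=1
m=((hsv[...,2]<80)&(hsv[...,1]<110)|((hsv[...,0]<20)&(hsv[...,1]>120)))&roi
m=cv2.morphologyEx(m.astype(np.uint8),cv2.MORPH_CLOSE,np.ones((5,5)))
m=cv2.morphologyEx(m,cv2.MORPH_OPEN,np.ones((5,5)))
cn,_=cv2.findContours(m,0,1);cn=max(cn,key=cv2.contourArea);r=cv2.minAreaRect(cn);b=cv2.boxPoints(r);print(b)
# manual corners as check
mc=np.array([[285,180],[359,180],[355,280],[286,279]],float)
for z in (0.02,0.0):
  g=plane(s,b,z);print(g.round(4),g.mean(0))
g=plane(s,mc,0.02);print(g.round(4),g.mean(0)); 
for i,j in((3,0),(2,1)): d=g[j]-g[i];print(np.degrees(np.arctan2(d[1],d[0])),np.linalg.norm(d))
for l in open('log.txt'): print(np.round(json.loads(l)[0],4), np.round(json.loads(l)[1],4))
E
```

```text
[[284.99997 278.99997]
 [284.99997 178.99997]
 [358.99997 178.99997]
 [358.99997 278.99997]]
[[ 0.4746 -0.1295  0.02  ]
 [ 0.55   -0.1799  0.02  ]
 [ 0.5171 -0.232   0.02  ]
 [ 0.4386 -0.1866  0.02  ]] [ 0.49509345 -0.18199123  0.02      ]
[[ 0.468  -0.123   0.    ]
 [ 0.5488 -0.177   0.    ]
 [ 0.5136 -0.2328  0.    ]
 [ 0.4294 -0.1841  0.    ]] [ 0.48994672 -0.17921299  0.        ]
[[ 0.5493 -0.1794  0.02  ]
 [ 0.5164 -0.2316  0.02  ]
 [ 0.4397 -0.183   0.02  ]
 [ 0.4741 -0.1303  0.02  ]] [ 0.4948912  -0.18106867  0.02      ]
-33.162389499046334 0.08985876928016541
-32.37299765867778 0.09082546339439007
[-1.3135  0.5282  1.4336  0.      1.1814 -0.1785] [ 0.2637 -0.566   0.2018]
[-9.5970e-01  4.6140e-01  1.6993e+00  2.0000e-04  9.8070e-01  8.5980e-01] [ 0.3915 -0.3653  0.1625]
[-5.5430e-01  5.1560e-01  1.7233e+00  1.4000e-03  9.0510e-01  1.5779e+00] [ 0.5058 -0.1821  0.128 ]
```

```bash
sed -i 's/BC=np.array.*/BC=np.array([0.4955,-0.1805,0])/' h.py; python3 - <<'E'
from h import *
meas()
al=np.radians(20); a=-np.cos(al)*np.array([0,0,1])-np.sin(al)*XB; G=Rt(a,-YB)
T=BC+0.0076*XB+[0,0,0.002]
to(T-0.05*a,G); to(T,G)
E
```

```text
[3.21, 0.2, -0.61, 0.11, -3.97, -0.0] mm 81.8 deg 19.9
[5.09, 0.2, 0.07, 0.11, -3.97, -0.0] mm 127.4 deg 19.9
```

Call:
{"op": "carry_out", "data": {
  "commands": [
    [[1,0.1,-0.2,0,-1.5,0,85],[2,0.15,-0.5,0.1,-3,0,85],[3.2,0.2,-0.6,0.1,-4,0,85],[4.2,0.2,-0.25,0.1,-4,0,85],[4.6,0.2,-0.1,0.1,-4,0,85]]
  ]
}}

```text
t: 1.7
tcp_pos: [0.5022, -0.1917, 0.011]
tool_rot: [-0.548, 0.163, 0.787, 0.232]
force: [-0.7, 0.9, -0.2]
finger_gap: 0.995
```

```bash
python3 - <<'E'
from h import *
app([4.6,0.2,-0.1,0.1,-4,0]);log()
al=np.radians(20); a=-np.cos(al)*np.array([0,0,1])-np.sin(al)*XB; G=Rt(a,-YB)
T=BC+0.0076*XB+[0,0,0.002]
to(T,G); meas(); to(T,G)
E
```

```text
t 1.7 q [-0.57  0.83  1.5  -0.    1.16  1.57] tcp [ 0.5022 -0.1917  0.011 ] err mm [-3.3 -4.8 -3.2] roterr [ 0.   0.2 -0.3] F [-0.7  0.9 -0.2] gap 84.9
[0.52, 0.0, -0.01, 0.01, 0.03, -0.0] mm 13.0 deg 0.1
[0.44, -0.23, 0.01, -0.05, 0.07, -0.0] mm 12.5 deg 0.4
```

Call:
{"op": "carry_out", "data": {
  "commands": [
    [[0.2,-0.2,0,0,0,0,85],[0.4,-0.2,0,0,0,0,85],[0.4,-0.2,0,0,0,0,70],[0.4,-0.2,0,0,0,0,50],[0.4,-0.2,0,0,0,0,50]]
  ],
  "force": 70
}}

```text
t: 2.2
tcp_pos: [0.5049, -0.1866, 0.0057]
tool_rot: [-0.551, 0.163, 0.785, 0.231]
force: [1.4, -1.6, 0.1]
finger_gap: 0.588
```

```bash
python3 - <<'E'
from h import *
app([0.4,-.2,0,0,0,0]);log()
al=np.radians(20); a=-np.cos(al)*np.array([0,0,1])-np.sin(al)*XB; G=Rt(a,-YB)
T=BC+0.0076*XB+[0,0,0.002]
meas(); to(T,G); snap('wrist','w2')
E
```

```text
t 2.2 q [-0.56  0.84  1.51  0.    1.14  1.58] tcp [ 0.5049 -0.1866  0.0057] err mm [ 2.9 -1.   2.8] roterr [-0.3 -0.4  0.1] F [ 1.4 -1.6  0.1] gap 50.2
[0.24, -0.0, 0.07, -0.04, -0.03, -0.0] mm 6.2 deg 0.2
```

View pics/w2.png

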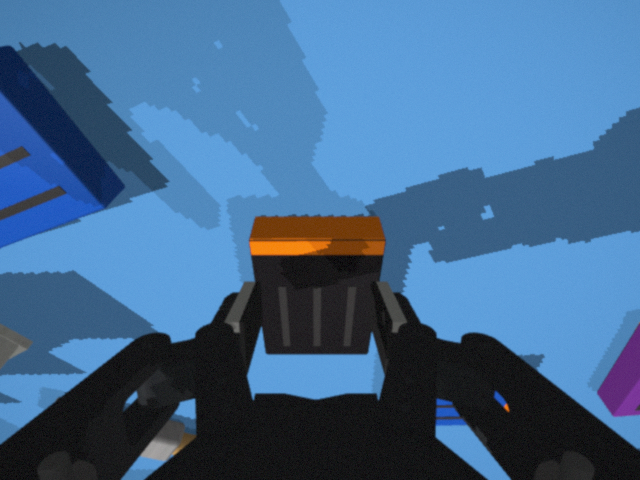

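Call:
{"op": "carry_out", "data": {
  "commands": [
    [[0,0,0,0,0,0,20],[0,0,0,0,0,0,20],[0,0,0,0,0,0,20],[-0.3,0,0,0,0,0,20],[-0.6,0,0,0,0,0,20]]
  ],
  "force": 70
}}

```text
t: 2.75
tcp_pos: [0.5086, -0.189, 0.0191]
tool_rot: [-0.55, 0.163, 0.786, 0.232]
force: [0.2, 1.0, -0.2]
finger_gap: 0.237
```

```bash
python3 - <<'E'
from h import *
log(); snap('wrist','w3')
E
```

```text
t 2.75 q [-0.56  0.82  1.49  0.    1.18  1.58] tcp [ 0.5086 -0.189   0.0191] err mm [ 3.7 -2.4 12.1] roterr [ 0.1  0.1 -0. ] F [ 0.2  1.  -0.2] gap 20.2
```

View pics/w3.png

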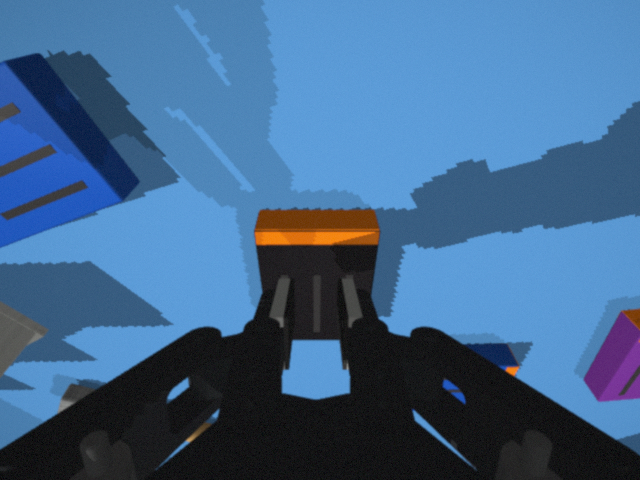

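```bash
python3 - <<'E'
from h import *
st=manip.sense();p=st['tcp_pos'];Rm=R.from_quat(st['tool_rot']).as_matrix();print(p, Rm.round(2))
s=load('w3')
for d in (0,5,10,15,20,25,30,40):
    q=[p+Rm@np.array([-d/1000,sy*0.01,sz*0.011]) for sy in(-1,1) for sz in (-1,1)]
    print(d,proj(s,q).round(0).tolist())
b=[BC+XB*x+YB*y+np.array([0,0,.02]) for x in(-.045,.045) for y in (-.032,.032)];print(proj(s,b).round())
s=load('w1')
print(proj(s,b).round())
E
```

```text
[ 0.51004207 -0.18985031  0.02028902] [[-0.29 -0.54 -0.79]
 [ 0.18 -0.84  0.51]
 [-0.94  0.    0.34]]
0 [[297.0, 250.0], [298.0, 287.0], [334.0, 250.0], [333.0, 287.0]]
5 [[296.0, 253.0], [297.0, 292.0], [335.0, 253.0], [334.0, 291.0]]
10 [[296.0, 257.0], [297.0, 296.0], [335.0, 257.0], [334.0, 296.0]]
15 [[295.0, 260.0], [296.0, 300.0], [336.0, 260.0], [335.0, 300.0]]
20 [[295.0, 264.0], [296.0, 305.0], [336.0, 264.0], [336.0, 305.0]]
25 [[294.0, 268.0], [295.0, 310.0], [337.0, 268.0], [336.0, 310.0]]
30 [[293.0, 272.0], [294.0, 316.0], [338.0, 272.0], [337.0, 316.0]]
40 [[292.0, 282.0], [293.0, 327.0], [339.0, 282.0], [338.0, 327.0]]
[[364. 338.]
 [267. 339.]
 [379. 227.]
 [251. 228.]]
[[355. 279.]
 [285. 279.]
 [359. 180.]
 [283. 180.]]
```

Call:
{"op": "carry_out", "data": {
  "commands": [
    [[-1,0,0,0,0,0,0],[-2,0,0,0,0,0,0],[-2,0,0,0,0,0,0],[-2,0,0,0,0,0,0],[-2,0,0,0,0,0,0]]
  ]
}}

```text
t: 3.3
tcp_pos: [0.522, -0.1975, 0.0651]
tool_rot: [-0.549, 0.163, 0.786, 0.232]
force: [0.4, 0.2, 0.1]
finger_gap: -0.001
```

```bash
python3 - <<'E'
from h import *
st=log(); w=snap('wrist','w4'); s=snap('scene','s4')
p=st['tcp_pos'];Rm=R.from_quat(st['tool_rot']).as_matrix()
b=s['image'][:,:,::-1].copy(); a=w['image'][:,:,::-1].copy()
for d,c in ((0,(0,0,255)),(19,(0,255,0)),(35,(0,255,255))):
    q=p-Rm[:,0]*d/1000
    for im,ss in ((a,w),(b,s)):
        u=proj(ss,q)[0]; print(d,u.round(1)); 
        if ss is w: cv2.circle(im,tuple(int(x) for x in u),3,c,-1)
u=proj(s,p)[0].astype(int)
cr=cv2.resize(b[u[1]-50:u[1]+30,u[0]-50:u[0]+50],None,fx=6,fy=6,interpolation=cv2.INTER_CUBIC)
for d,c in ((0,(0,0,255)),(19,(0,255,0)),(35,(0,255,255))):
    v=proj(s,p-Rm[:,0]*d/1000)[0]; v=(v-u+50+.5)*6; cv2.circle(cr,tuple(int(x) for x in v),4,c,-1)
print('crop origin',u-50)
cv2.imwrite('pics/w4a.png',a);cv2.imwrite('pics/s4a.png',cr)
E
```

```text
t 3.3 q [-0.56  0.77  1.43  0.    1.29  1.58] tcp [ 0.522  -0.1975  0.0651] err mm [ 17.1 -10.9  58.1] roterr [ 0.1  0.2 -0. ] F [0.4 0.2 0.1] gap -0.1
0 [315.5 269.9]
0 [252.8 240.4]
19 [315.5 284.7]
19 [250.7 237.2]
35 [315.6 299.9]
35 [248.8 234.5]
crop origin [202 190]
```

View pics/w4a.png

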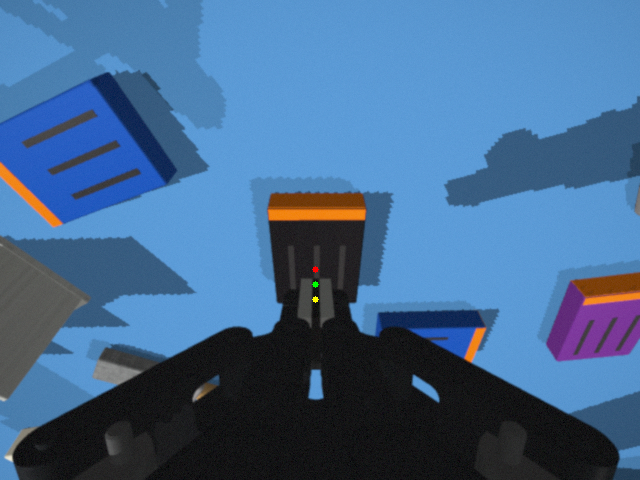

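View pics/s4a.png

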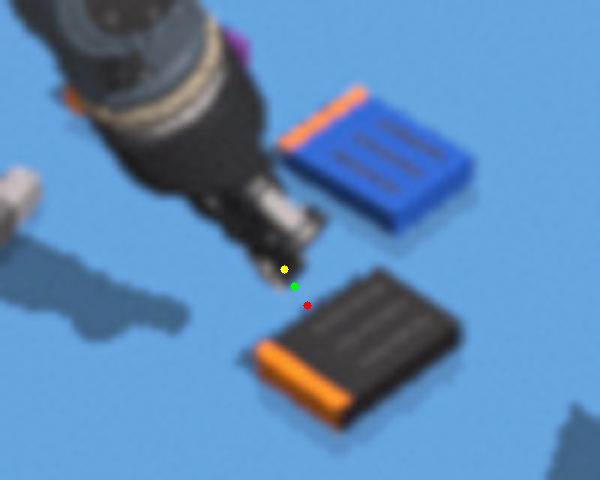

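```bash
python3 - <<'E'
from h import *
st=manip.sense();p=st['tcp_pos'];Rm=R.from_quat(st['tool_rot']).as_matrix()
w=load('w4');s=load('s4')
for u in ([316.5,278],[316.5,285],[316.5,292]):
  for v in ([248,237],[247.5,235.5]):
    x,e=tri(w,u,s,v);print(u,v,x.round(4),'gap',round(e*1000,1),'in tool frame mm',(Rm.T@(x-p)*1000).round(1))
im=w['image'][:,:,::-1]; cv2.imwrite('pics/w4c.png',cv2.resize(im[250:400,240:400],None,fx=4,fy=4,interpolation=cv2.INTER_CUBIC))
E
```

```text
[316.5, 278] [248, 237] [ 0.5353 -0.2068  0.0892] gap 1.5 in tool frame mm [-28.6   0.6  -7. ]
[316.5, 278] [247.5, 235.5] [ 0.5365 -0.2082  0.0937] gap 5.4 in tool frame mm [-33.4   1.1  -7.1]
[316.5, 285] [248, 237] [ 0.5352 -0.2062  0.0912] gap 1.6 in tool frame mm [-30.3   0.2  -5.9]
[316.5, 285] [247.5, 235.5] [ 0.5363 -0.2076  0.0955] gap 2.4 in tool frame mm [-34.9   0.8  -5.9]
[316.5, 292] [248, 237] [ 0.5353 -0.2057  0.0934] gap 4.6 in tool frame mm [-32.3  -0.3  -4.9]
[316.5, 292] [247.5, 235.5] [ 0.5362 -0.207   0.0975] gap 0.6 in tool frame mm [-36.7   0.3  -4.9]
```

View pics/w4c.png

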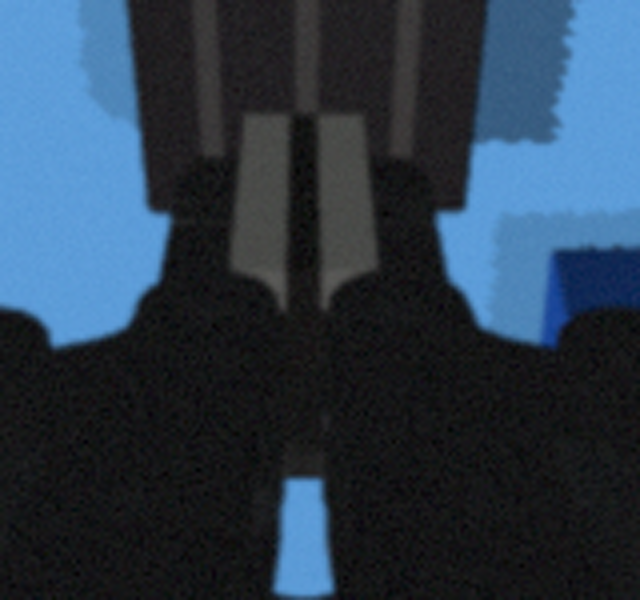

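Both views agree that the real fingertips sit about 30 mm behind the reported TCP. That is why the fingers closed above the block without touching it. From here I use this measured offset.

```bash
python3 - <<'E'
from h import *
meas()
al=np.radians(20); a=-np.cos(al)*np.array([0,0,1])-np.sin(al)*XB; G=Rt(a,-YB)
T=BC-0.0012*XB+[0,0,-0.024]
to(T-0.03*a,G); to(T,G)
E
```

```text
[2.63, -0.0, -0.02, -0.04, 0.03, -0.0] mm 65.7 deg 0.3
[3.83, -0.0, -0.02, -0.04, 0.03, -0.0] mm 95.7 deg 0.3
```

Call:
{"op": "carry_out", "data": {
  "commands": [
    [[0,0,0,0,0,0,85],[0,0,0,0,0,0,85],[0,0,0,0,0,0,85],[0.5,0,0,0,0,0,85],[1,0,0,0,0,0,85]]
  ]
}}

```text
t: 3.9
tcp_pos: [0.5155, -0.1934, 0.0415]
tool_rot: [-0.55, 0.163, 0.786, 0.231]
force: [-0.2, -0.6, -0.1]
finger_gap: 0.844
```

Call:
{"op": "carry_out", "data": {
  "commands": [
    [[0.5,0,0,0,0,0,85],[1,0,0,0,0,0,85],[2,0,0,0,0,0,85],[2.8,0,0,0,0,0,85],[2.8,0,0,0,0,0,85]]
  ]
}}

```text
t: 4.4
tcp_pos: [0.4922, -0.1784, -0.0262]
tool_rot: [-0.547, 0.162, 0.788, 0.232]
force: [-0.5, 0.1, -0.3]
finger_gap: 0.993
```

```bash
python3 - <<'E'
from h import *
app([3.8,0,0,0,0,0]);log(); snap('wrist','w5'); snap('scene','s5')
s=load('s5');im=s['image'][:,:,::-1]
cv2.imwrite('pics/s5c.png',cv2.resize(im[190:280,200:310],None,fx=6,fy=6,interpolation=cv2.INTER_CUBIC))
E
```

```text
t 4.4 q [-0.56  0.88  1.54  0.    1.08  1.58] tcp [ 0.4922 -0.1784 -0.0262] err mm [-2.1  1.4 -3.1] roterr [0.2 0.3 0. ] F [-0.5  0.1 -0.3] gap 84.8
```

View pics/w5.png

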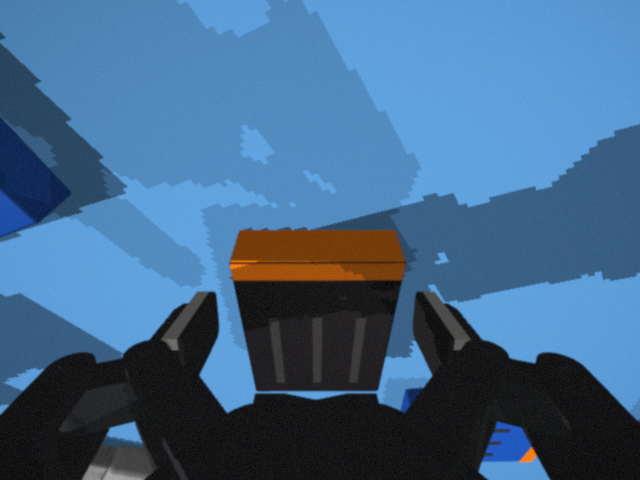

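View pics/s5c.png

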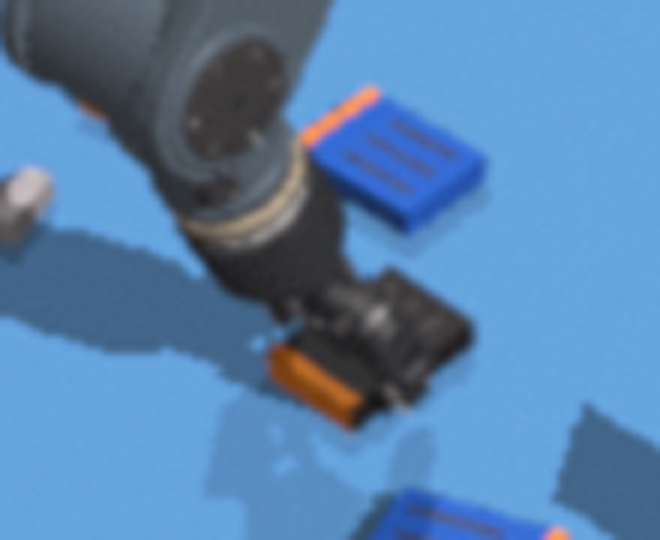

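Call:
{"op": "carry_out", "data": {
  "commands": [
    [[0,0,0,0,0,0,40],[0,0,0,0,0,0,40],[0,0,0,0,0,0,40],[0,0,0,0,0,0,40],[0,0,0,0,0,0,40]]
  ],
  "force": 70
}}

```text
t: 5.0
tcp_pos: [0.4973, -0.1817, -0.0223]
tool_rot: [-0.552, 0.163, 0.785, 0.231]
force: [1.6, -0.7, 5.1]
finger_gap: 0.724
```

```bash
python3 - <<'E'
from h import *
log(); snap('wrist','w6')
E
```

```text
t 5.0 q [-0.56  0.87  1.54  0.    1.08  1.58] tcp [ 0.4973 -0.1817 -0.0223] err mm [ 3.  -1.9  0.9] roterr [-0.2 -0.3 -0. ] F [ 1.6 -0.7  5.1] gap 61.9
```

View pics/w6.png

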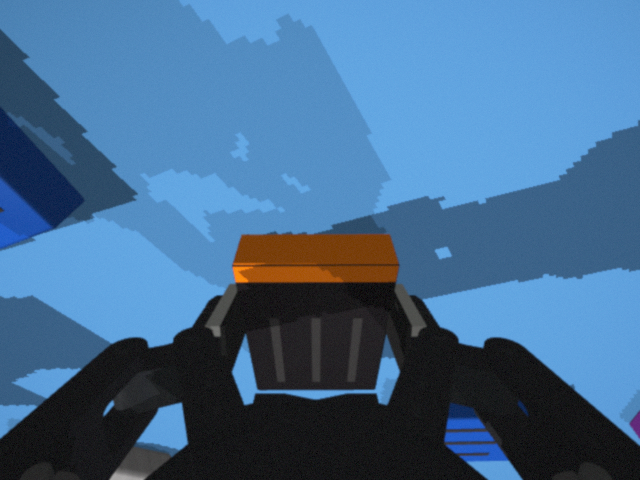

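```bash
cat >> h.py <<'E'
from scipy.optimize import least_squares
def fk(q,P):
    r0,z0,L2,fx,fz,L,lat=P[:7]
    Rz=R.from_euler('z',q[0]);A=Rz*R.from_euler('y',q[1]);B=Rz*R.from_euler('y',q[1]+q[2])
    W=B*R.from_euler('z',q[3])*R.from_euler('y',q[4])
    p=Rz.apply([r0,lat,z0])+A.apply([0,0,L2])+B.apply([fx,0,fz])+W.apply([0,0,L])
    return p,(W*R.from_euler('z',q[5])).as_matrix()
def fit():
    D=[json.loads(l) for l in open('log.txt')]
    f=lambda P:np.concatenate([fk(d[0],P)[0]-d[1] for d in D]+[1e-3*(P-P0)])
    P0=np.array([0,.3,.4,.0,.4,.25,.11]);o=least_squares(f,P0);return o.x,np.abs(o.fun[:-7]).max(),D
E
python3 - <<'E'
from h import *
P,e,D=fit();print(P.round(3),e)
d=D[-1];Rf=fk(d[0],P)[1];Rm=R.from_quat(d[2]).as_matrix();print((Rf.T@Rm).round(2))
d=D[0];Rf=fk(d[0],P)[1];Rm=R.from_quat(d[2]).as_matrix();print((Rf.T@Rm).round(2))
E
```

```text
[-0.     0.274  0.588  0.114  0.392  0.325  0.111] 9.71019297357767e-07
[[ 0. -1. -0.]
 [ 0. -0. -1.]
 [ 1.  0. -0.]]
[[-0. -1.  0.]
 [ 0. -0. -1.]
 [ 1. -0.  0.]]
```

```bash
cat >> h.py <<'E'
C6=np.array([[0,-1,0],[0,0,-1],[1,0,0]],float)
LO=np.array([-3.08,-.75,.22,-1.43,0,-2.85]);HI=np.array([3.08,2.2,2.44,4.57,2.65,2.85])
PF=np.array(json.load(open('P.json'))) if os.path.exists('P.json') else None
def tool(q): p,Rw=fk(q,PF); return p,Rw@C6
def ik(p,Rm,q0):
    def f(q):
        a,b=tool(q); return np.r_[(a-p)*5,R.from_matrix(b.T@Rm).as_rotvec(),]
    o=least_squares(f,np.clip(q0,LO+.01,HI-.01),bounds=(LO,HI)); return o.x,np.abs(o.fun).max()
E
python3 - <<'E'
from h import *
P,e,D=fit();json.dump(P.tolist(),open('P.json','w'))
import h;h.PF=P
st=log();p=st['tcp_pos'];Rm=R.from_quat(st['tool_rot']).as_matrix()
Rb=np.c_[XB,YB,[0,0,1]]
Rtb=Rm.T@Rb; ptb=Rm.T@(BC-p); json.dump([Rtb.tolist(),ptb.tolist()],open('grasp.json','w'))
print(ptb.round(4),Rtb.round(3))
q0=st['q']
res=[]
for r in (.5,.6,.7):
  for az in np.radians([-35,-20,-5,10]):
    for dh in np.radians(np.arange(-180,180,30)):
      hh=np.array([np.cos(az+dh),np.sin(az+dh),0])
      xb=np.array([0,0,1.]);zb=-hh;yb_=np.cross(zb,xb);Rbw=np.c_[xb,yb_,zb]
      foot=np.array([r*np.cos(az),r*np.sin(az),0.004]); ob=foot-Rbw@np.array([-.045,0,.01])
      Rtw=Rbw@Rtb.T; pt=ob-Rtw@ptb
      best=None
      for q4 in (0,1.5,-1.3,3):
        qi=q0.copy();qi[3]=q4;qi[0]=az
        q,e=ik(pt,Rtw,qi)
        if e<2e-3:
          wz=(pt-Rtw[:,0]*.325)[2]; c=np.abs(q-q0).max()
          if best is None or c<best[0]: best=(c,r,np.degrees(az),np.degrees(dh),q.round(2),round(wz,3))
      if best: res.append(best)
res.sort(key=lambda x:x[0])
for b in res[:25]: print(*[x if isinstance(x,np.ndarray) else round(x,2) for x in b])
print(len(res))
E
```

```text
t 5.05 q [-0.56  0.87  1.54  0.    1.08  1.58] tcp [ 0.4973 -0.1817 -0.0223] err mm [ 3.  -1.9  0.9] roterr [-0.2 -0.3 -0. ] F [ 1.5 -1.4  5.4] gap 61.9
[-0.0202 -0.      0.0095] [[-0.338 -0.    -0.941]
 [-0.003 -1.     0.001]
 [-0.941  0.004  0.338]]
2.46 0.7 10.0 90.0 [-0.35  1.15  1.18  0.96  1.68 -0.88] 0.16
2.46 0.7 -5.0 90.0 [-0.61  1.15  1.18  0.96  1.68 -0.88] 0.16
2.46 0.7 -20.0 90.0 [-0.87  1.15  1.18  0.96  1.68 -0.88] 0.16
2.46 0.7 -35.0 90.0 [-1.13  1.15  1.18  0.96  1.68 -0.88] 0.16
2.47 0.7 10.0 120.0 [-0.23  1.29  0.75  0.72  2.12 -0.89] 0.16
2.47 0.7 -35.0 120.0 [-1.02  1.29  0.75  0.72  2.12 -0.89] 0.16
2.47 0.7 -5.0 120.0 [-0.49  1.29  0.75  0.72  2.12 -0.89] 0.16
2.47 0.7 -20.0 120.0 [-0.75  1.29  0.75  0.72  2.12 -0.89] 0.16
2.63 0.7 10.0 60.0 [-0.41  1.06  1.58  1.35  1.3  -1.05] 0.16
2.63 0.7 -5.0 60.0 [-0.67  1.06  1.58  1.35  1.3  -1.05] 0.16
2.63 0.7 -20.0 60.0 [-0.93  1.06  1.58  1.35  1.3  -1.05] 0.16
2.63 0.7 -35.0 60.0 [-1.19  1.06  1.58  1.35  1.3  -1.05] 0.16
2.66 0.6 -5.0 90.0 [-0.68  1.09  1.45  0.89  1.6  -1.08] 0.16
2.66 0.6 -35.0 90.0 [-1.21  1.09  1.45  0.89  1.6  -1.08] 0.16
2.66 0.6 -20.0 90.0 [-0.95  1.09  1.45  0.89  1.6  -1.08] 0.16
2.66 0.6 10.0 90.0 [-0.42  1.09  1.45  0.89  1.6  -1.08] 0.16
2.67 0.6 -35.0 120.0 [-1.07  1.17  1.1   0.6   1.96 -1.09] 0.16
2.67 0.6 -20.0 120.0 [-0.8   1.17  1.1   0.6   1.96 -1.09] 0.16
2.67 0.6 -5.0 120.0 [-0.54  1.17  1.1   0.6   1.96 -1.09] 0.16
2.67 0.6 10.0 120.0 [-0.28  1.17  1.1   0.6   1.96 -1.09] 0.16
2.7 0.7 -20.0 150.0 [-0.61  1.43  0.35  0.43  2.53 -1.11] 0.16
2.7 0.7 -5.0 150.0 [-0.35  1.43  0.35  0.43  2.53 -1.11] 0.16
2.7 0.7 -35.0 150.0 [-0.87  1.43  0.35  0.43  2.53 -1.11] 0.16
2.7 0.7 10.0 150.0 [-0.09  1.43  0.35  0.43  2.53 -1.11] 0.16
2.83 0.5 10.0 120.0 [-0.35  1.1   1.39  0.51  1.8  -1.25] 0.16
96
```

```bash
cat >> h.py <<'E'
def stand_pose(foot,hdir,dz=0):
    Rtb,ptb=[np.array(v) for v in json.load(open('grasp.json'))]
    hh=np.array([np.cos(hdir),np.sin(hdir),0]);xb=np.array([0,0,1.]);zb=-hh;Rbw=np.c_[xb,np.cross(zb,xb),zb]
    ob=np.array(foot)+[0,0,dz]-Rbw@np.array([-.045,0,.01]);Rtw=Rbw@Rtb.T
    return ob-Rtw@ptb,Rtw
def path(pA,RA,pB,RB,q,n=12,show=True):
    rv=R.from_matrix(RA.T@RB).as_rotvec();mz=9
    for k in np.linspace(0,1,n+1):
        Rk=RA@R.from_rotvec(rv*k).as_matrix();pk=pA+(pB-pA)*k
        q,e=ik(pk,Rk,q); tipz=(pk-Rk[:,0]*.03)[2]
        if show: print(round(k,2),q.round(2),'err %.4f'%e,'tip z %.3f wrist z %.3f'%(tipz,(pk-Rk[:,0]*.325)[2]))
    return q
E
python3 - <<'E'
from h import *
st=manip.sense();p=st['tcp_pos'];Rm=R.from_quat(st['tool_rot']).as_matrix()
s=load('top0');hsv=cv2.cvtColor(s['image'][:,:,::-1],cv2.COLOR_BGR2HSV)
print('blue blk, brush px->world',plane(s,[[338,222],[375,226],[376,197],[290,262],[303,300],[316,292],[327,326],[397,312]],.015).round(3)[:,:2].tolist())
tgt=stand_pose([.51,-.06,0],np.pi/2,.06)
q=st['q'];print(tgt[0].round(3))
pl=p+[0,0,.12]
q1,_=ik(pl,Rm,q);print(q1.round(2))
path(pl,Rm,tgt[0],tgt[1],q1)
print('other sign');tgt=stand_pose([.51,-.06,0],-np.pi/2,.06);path(pl,Rm,tgt[0],tgt[1],q1,6)
E
```

```text
blue blk, brush px->world [[0.608, -0.05], [0.595, -0.155], [0.679, -0.159], [0.497, 0.087], [0.39, 0.052], [0.412, 0.015], [0.317, -0.014], [0.353, -0.211]]
[ 0.51  -0.028  0.107]
[-0.56  0.7   1.5   0.    1.29  1.58]
0.0 [-0.56  0.7   1.5   0.    1.29  1.58] err 0.0000 tip z 0.126 wrist z 0.404
0.08 [-0.59  0.65  1.58  0.09  1.19  1.35] err 0.0000 tip z 0.127 wrist z 0.410
0.17 [-0.63  0.63  1.64  0.19  1.12  1.1 ] err 0.0000 tip z 0.128 wrist z 0.411
0.25 [-0.67  0.61  1.7   0.31  1.07  0.83] err 0.0000 tip z 0.128 wrist z 0.406
0.33 [-0.71  0.61  1.74  0.43  1.05  0.54] err 0.0000 tip z 0.128 wrist z 0.396
0.42 [-0.75  0.63  1.78  0.54  1.07  0.26] err 0.0000 tip z 0.127 wrist z 0.382
0.5 [-0.79  0.66  1.79  0.63  1.12 -0.01] err 0.0000 tip z 0.126 wrist z 0.363
0.58 [-0.81  0.7   1.79  0.69  1.18 -0.25] err 0.0000 tip z 0.125 wrist z 0.341
0.67 [-0.83  0.75  1.78  0.73  1.26 -0.47] err 0.0000 tip z 0.124 wrist z 0.317
0.75 [-0.83  0.81  1.75  0.76  1.35 -0.67] err 0.0000 tip z 0.122 wrist z 0.291
0.83 [-0.82  0.86  1.71  0.76  1.45 -0.84] err 0.0000 tip z 0.120 wrist z 0.265
0.92 [-0.8   0.92  1.66  0.76  1.54 -1.01] err 0.0000 tip z 0.119 wrist z 0.240
1.0 [-0.76  0.97  1.6   0.75  1.64 -1.16] err 0.0000 tip z 0.117 wrist z 0.217
other sign
0.0 [-0.56  0.7   1.5   0.    1.29  1.58] err 0.0000 tip z 0.126 wrist z 0.404
0.17 [-0.48  0.6   1.67 -0.1   1.    1.88] err 0.0000 tip z 0.129 wrist z 0.421
0.33 [-0.36  0.56  1.8  -0.35  0.77  2.34] err 0.0000 tip z 0.130 wrist z 0.416
0.5 [-0.23  0.56  1.86 -0.66  0.71  2.85] err 0.0573 tip z 0.129 wrist z 0.390
0.67 [-0.21  0.55  1.82 -0.63  0.77  2.85] err 0.3006 tip z 0.126 wrist z 0.345
0.83 [-0.19  0.54  1.79 -0.61  0.83  2.85] err 0.5354 tip z 0.122 wrist z 0.286
1.0 [-0.17  0.54  1.75 -0.6   0.89  2.85] err 0.7571 tip z 0.117 wrist z 0.217
```

```bash
python3 - <<'E'
from h import *
meas();p,Rm=cmd(); to(p+[0,0,.12],Rm)
E
```

```text
[-4.52, 0.01, 1.62, 0.0, 0.0, 0.0] mm 120.0 deg 0.0
```

Call:
{"op": "carry_out", "data": {
  "commands": [
    [[-0.3,0,0.1,0,0,0,40],[-1,0,0.4,0,0,0,40],[-2.4,0,0.9,0,0,0,40],[-4,0,1.4,0,0,0,40],[-4.5,0,1.6,0,0,0,40]]
  ],
  "force": 70
}}

```text
t: 5.55
tcp_pos: [0.4984, -0.1821, 0.0995]
tool_rot: [-0.553, 0.164, 0.784, 0.231]
force: [0.3, -1.3, -0.8]
finger_gap: 0.727
```

```bash
python3 - <<'E'
from h import *
app([-4.5,0,1.6,0,0,0]);log(); snap('wrist','w7')
tgt=stand_pose([.51,-.06,0],np.pi/2,.06); to(*tgt)
E
```

```text
t 5.55 q [-0.56  0.69  1.5   0.    1.29  1.58] tcp [ 0.4984 -0.1821  0.0995] err mm [ 0.7 -0.3  1. ] roterr [-0.1 -0.1  0. ] F [ 0.3 -1.3 -0.8] gap 62.1
[0.66, -5.44, 2.88, -23.69, 10.08, -11.2] mm 154.8 deg 140.4
```

View pics/w7.png

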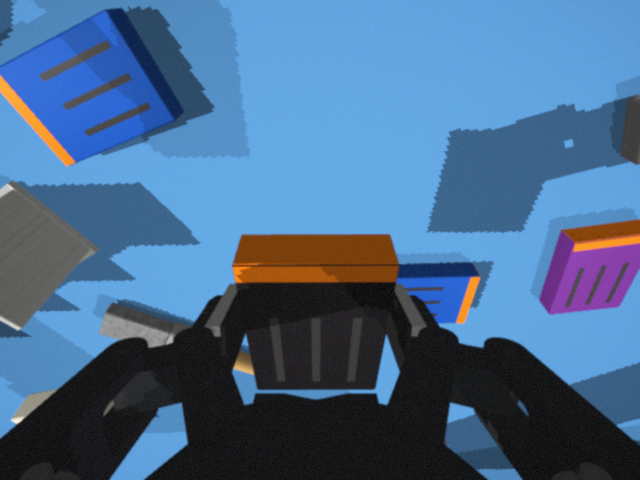

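Call:
{"op": "carry_out", "data": {
  "commands": [
    [[0,-0.3,0.2,-1.4,0.6,-0.7,40],[0.1,-0.6,0.3,-2.8,1.2,-1.3,40],[0.1,-1,0.5,-4.2,1.8,-2,40],[0.2,-1.3,0.7,-5.6,2.4,-2.7,40],[0.2,-1.6,0.9,-7,3,-3.3,40]]
  ]
}}

```text
t: 6.1
tcp_pos: [0.4975, -0.1335, 0.0978]
tool_rot: [0.707, 0.133, -0.68, -0.142]
force: [-0.0, 0.1, -1.0]
finger_gap: 0.725
```

```bash
python3 - <<'E'
from h import *
app([.2,-1.6,.9,-7,3,-3.3]);log()
tgt=stand_pose([.51,-.06,0],np.pi/2,.06); to(*tgt)
E
```

```text
t 6.1 q [-0.69  0.61  1.74  0.38  1.05  0.66] tcp [ 0.4975 -0.1335  0.0978] err mm [-2.7  2.2 -3.5] roterr [0.3 0.1 0.2] F [-0.   0.1 -1. ] gap 61.9
[1.42, -4.09, -0.3, -16.67, 7.1, -7.91] mm 108.6 deg 98.9
```

Call:
{"op": "carry_out", "data": {
  "commands": [
    [[0.1,-0.3,0,-1.4,0.6,-0.7,40],[0.2,-0.7,0,-2.8,1.2,-1.3,40],[0.4,-1,-0.1,-4.2,1.8,-2,40],[0.5,-1.4,-0.1,-5.6,2.4,-2.7,40],[0.6,-1.7,-0.1,-7,3,-3.3,40]]
  ]
}}

```text
t: 6.6
tcp_pos: [0.5014, -0.089, 0.1002]
tool_rot: [0.772, 0.409, -0.486, -0.034]
force: [-0.7, -0.3, -1.7]
finger_gap: 0.725
```

```bash
python3 - <<'E'
from h import *
app([.6,-1.7,-.1,-7,3,-3.3]);log()
tgt=stand_pose([.51,-.06,0],np.pi/2,.06); to(*tgt)
E
```

```text
t 6.6 q [-0.82  0.71  1.8   0.7   1.18 -0.29] tcp [ 0.5014 -0.089   0.1002] err mm [-2.3  1.8 -3.2] roterr [0.3 0.1 0.2] F [-0.7 -0.3 -1.7] gap 61.9
[1.61, -1.6, -1.14, -9.66, 4.12, -4.62] mm 63.5 deg 57.4
```

Call:
{"op": "carry_out", "data": {
  "commands": [
    [[0.2,-0.2,-0.2,-1.4,0.6,-0.7,40],[0.5,-0.5,-0.3,-2.8,1.2,-1.3,40],[0.7,-0.7,-0.5,-4.2,1.8,-2,40],[0.9,-0.9,-0.7,-5.6,2.4,-2.7,40],[1.2,-1.2,-0.8,-7,3,-3.35,40]]
  ]
}}

```text
t: 7.1
tcp_pos: [0.5057, -0.0433, 0.102]
tool_rot: [0.736, 0.633, -0.228, 0.078]
force: [-0.1, -0.4, -0.9]
finger_gap: 0.728
```

```bash
python3 - <<'E'
from h import *
app([1.2,-1.2,-.8,-7,3,-3.35]);log()
tgt=stand_pose([.51,-.06,0],np.pi/2,.06); to(*tgt)
tgt=stand_pose([.51,-.06,0],np.pi/2,.03); to(*tgt)
E
```

```text
t 7.1 q [-0.81  0.91  1.69  0.76  1.5  -0.96] tcp [ 0.5057 -0.0433  0.102 ] err mm [-1.6  0.8 -3.5] roterr [0.3 0.1 0.1] F [-0.1 -0.4 -0.9] gap 62.2
[0.57, -0.03, -0.35, -2.66, 1.12, -1.27] mm 16.7 deg 15.8
[1.09, 0.18, 0.71, -2.66, 1.12, -1.27] mm 32.9 deg 15.8
```

Call:
{"op": "carry_out", "data": {
  "commands": [
    [[0.3,0,-0.1,-1.3,0.5,-0.6,40],[0.6,0,-0.2,-2.7,1.1,-1.3,40],[0.9,0.1,0.3,-2.7,1.1,-1.3,40],[1.1,0.2,0.7,-2.7,1.1,-1.3,40],[1.1,0.2,0.7,-2.7,1.1,-1.3,40]]
  ]
}}

```text
t: 7.6
tcp_pos: [0.5082, -0.0261, 0.0731]
tool_rot: [0.696, 0.698, -0.124, 0.118]
force: [-0.0, 0.5, -0.7]
finger_gap: 0.727
```

```bash
python3 - <<'E'
from h import *
app([1.1,.2,.7,-2.7,1.1,-1.3]);log();snap('wrist','w8');s=snap('scene','s8')
st=manip.sense();Rtb,ptb=[np.array(v) for v in json.load(open('grasp.json'))]
Rm=R.from_quat(st['tool_rot']).as_matrix();Rb=Rm@Rtb;ob=st['tcp_pos']+Rm@ptb
print('block x axis',Rb[:,0].round(3),'foot',(ob+Rb@[-.045,0,.01]).round(4))
u=proj(s,[.51,-.06,.05])[0].astype(int)
cv2.imwrite('pics/s8c.png',cv2.resize(s['image'][u[1]-45:u[1]+45,u[0]-55:u[0]+55,::-1],None,fx=6,fy=6,interpolation=cv2.INTER_CUBIC));print(u)
E
```

```text
t 7.6 q [-0.76  1.03  1.6   0.75  1.6  -1.19] tcp [ 0.5082 -0.0261  0.0731] err mm [-2.5  1.4 -4.1] roterr [ 0.2  0.5 -0.1] F [-0.   0.5 -0.7] gap 62.1
block x axis [ 0.003 -0.001  1.   ] foot [ 0.5087 -0.0588  0.0277]
[298 246]
```

View pics/s8c.png

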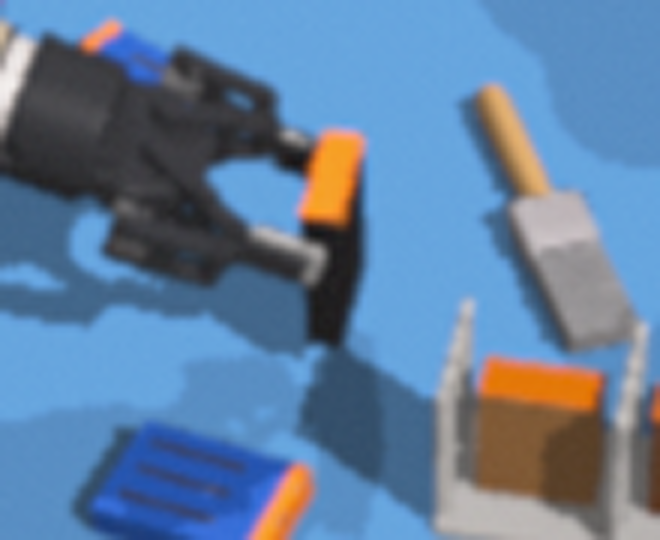

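View pics/w8.png

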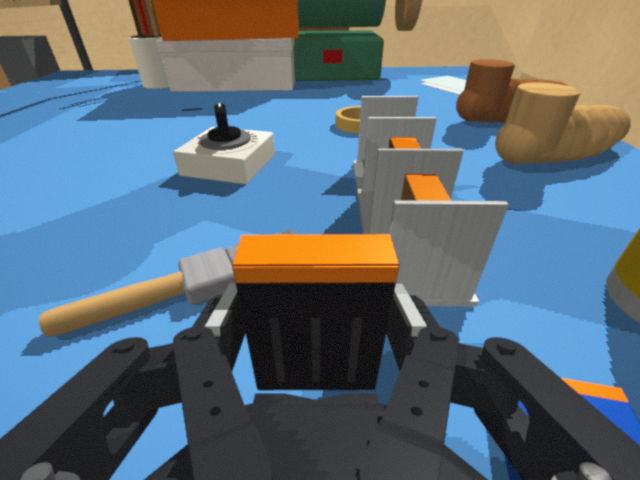

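```bash
python3 - <<'E'
from h import *
meas();p,Rm=cmd()
for dz in (.02,.026,.028,.030): to(p-[0,0,dz],Rm)
E
```

```text
[0.27, 0.01, 0.75, 0.0, 0.0, 0.0] mm 20.0 deg 0.0
[0.35, 0.01, 0.98, 0.0, 0.0, 0.0] mm 26.0 deg 0.0
[0.38, 0.01, 1.05, 0.0, 0.0, 0.0] mm 28.0 deg 0.0
[0.4, 0.01, 1.13, 0.0, 0.0, 0.0] mm 30.0 deg 0.0
```

Call:
{"op": "carry_out", "data": {
  "commands": [
    [[0.1,0,0.3,0,0,0,40],[0.25,0,0.7,0,0,0,40],[0.31,0,0.88,0,0,0,40],[0.35,0,0.98,0,0,0,40],[0.35,0,0.98,0,0,0,40]]
  ]
}}

```text
t: 8.2
tcp_pos: [0.5091, -0.0266, 0.0485]
tool_rot: [0.696, 0.698, -0.123, 0.119]
force: [0.2, 0.7, -1.2]
finger_gap: 0.723
```

```bash
python3 - <<'E'
from h import *
app([.35,0,.98,0,0,0]);st=log()
Rtb,ptb=[np.array(v) for v in json.load(open('grasp.json'))]
Rm=R.from_quat(st['tool_rot']).as_matrix();Rb=Rm@Rtb;ob=st['tcp_pos']+Rm@ptb
print('block x axis',Rb[:,0].round(4),'foot',(ob+Rb@[-.045,0,.01]).round(4))
E
```

```text
t 8.2 q [-0.76  1.07  1.58  0.75  1.58 -1.22] tcp [ 0.5091 -0.0266  0.0485] err mm [ 0.5  0.  -1.6] roterr [-0.  -0.1  0.1] F [ 0.2  0.7 -1.2] gap 61.7
block x axis [ 1.9e-03 -8.0e-04  1.0e+00] foot [ 0.509  -0.0588  0.0013]
```

Call:
{"op": "carry_out", "data": {
  "commands": [
    [[0.02,0,0.04,0,0,0,40],[0.02,0,0.06,0,0,0,40],[0.03,0,0.08,0,0,0,40],[0.03,0,0.1,0,0,0,40],[0.03,0,0.1,0,0,0,40]]
  ]
}}

```text
t: 8.7
tcp_pos: [0.5092, -0.0268, 0.0472]
tool_rot: [0.696, 0.698, -0.122, 0.119]
force: [-0.5, -0.2, 4.4]
finger_gap: 0.729
```

```bash
python3 - <<'E'
from h import *
app([.03,0,.1,0,0,0]);st=log()
E
```

```text
t 8.7 q [-0.76  1.07  1.58  0.75  1.58 -1.22] tcp [ 0.5092 -0.0268  0.0472] err mm [ 0.6  0.  -0.3] roterr [ 0.1 -0.1  0.1] F [-0.5 -0.2  4.4] gap 62.2
```

Call:
{"op": "carry_out", "data": {
  "commands": [
    [[0,0,0,0,0,0,64],[0,0,0,0,0,0,68],[0,0,0,0,0,0,76],[0,0,0,0,0,0,85],[0,0,0,0,0,0,85]]
  ]
}}

```text
t: 9.2
tcp_pos: [0.5092, -0.0269, 0.046]
tool_rot: [0.695, 0.698, -0.123, 0.12]
force: [0.4, 0.1, 0.8]
finger_gap: 0.998
```

```bash
python3 - <<'E'
from h import *
log();snap('wrist','w9')
E
```

```text
t 9.2 q [-0.76  1.07  1.58  0.75  1.58 -1.22] tcp [ 0.5092 -0.0269  0.046 ] err mm [ 0.6 -0.1 -1.5] roterr [-0.1 -0.1  0.1] F [0.4 0.1 0.8] gap 85.2
```

View pics/w9.png

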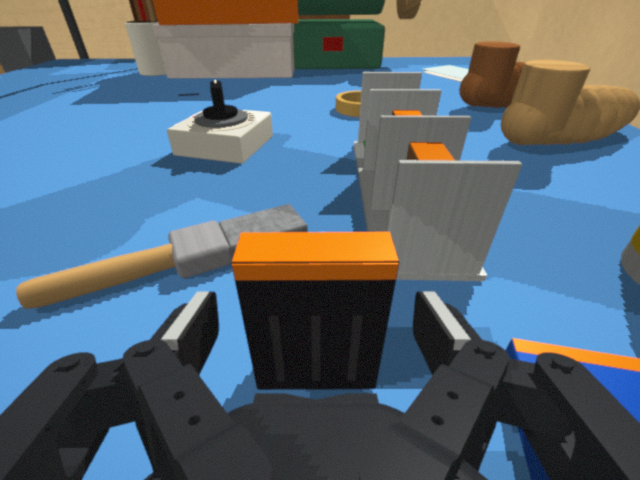

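```bash
python3 - <<'E'
from h import *
st=manip.sense();p=st['tcp_pos'];Rm=R.from_quat(st['tool_rot']).as_matrix();print(Rm.round(2))
ret=p-Rm[:,0]*.13+[0,0,.03]; q1=path(p,Rm,ret,Rm,st['q'],2)
for sg in (1,-1):
    tp=np.array([.509,-.0588,.115]);D=Rt([0,0,-1],[0,sg,0]);print('sg',sg)
    q2=path(ret,Rm,tp,D,q1,6)
    for s2 in (1,-1):
        F=Rt([0,0,-1],[s2*np.cos(np.radians(-1.5)),s2*np.sin(np.radians(-1.5)),0])
        for q6 in (-1.5,1.5):
            qi=q2.copy();qi[5]=q6;q3,e=ik(np.array([.599,.2295,.1]),F,qi);print('  final',s2,q3.round(2),round(e,4))
setcmd(p+[0,0,.0013],Rm)
to(ret,Rm); 
E
```

```text
[[-0.    1.   -0.  ]
 [ 0.94  0.   -0.34]
 [-0.34 -0.   -0.94]]
0.0 [-0.76  1.07  1.58  0.75  1.58 -1.22] err 0.0000 tip z 0.056 wrist z 0.156
0.5 [-0.83  1.03  1.5   0.69  1.7  -1.16] err 0.0000 tip z 0.093 wrist z 0.193
1.0 [-0.89  0.99  1.4   0.65  1.82 -1.11] err 0.0000 tip z 0.130 wrist z 0.230
sg 1
0.0 [-0.89  0.99  1.4   0.65  1.82 -1.11] err 0.0000 tip z 0.130 wrist z 0.230
0.17 [-0.8   0.93  1.38  0.53  1.77 -1.28] err 0.0000 tip z 0.134 wrist z 0.279
0.33 [-0.71  0.85  1.4   0.41  1.67 -1.44] err 0.0000 tip z 0.138 wrist z 0.329
0.5 [-0.62  0.76  1.46  0.31  1.52 -1.59] err 0.0000 tip z 0.141 wrist z 0.374
0.67 [-0.52  0.67  1.54  0.21  1.33 -1.72] err 0.0000 tip z 0.144 wrist z 0.410
0.83 [-0.43  0.58  1.66  0.11  1.1  -1.83] err 0.0000 tip z 0.145 wrist z 0.433
1.0 [-0.33  0.51  1.8  -0.    0.84 -1.9 ] err 0.0000 tip z 0.145 wrist z 0.440
  final 1 [0.19 0.67 1.48 0.   0.99 0.22] 0.0
  final 1 [0.19 0.67 1.48 0.   0.99 0.22] 0.0
  final -1 [ 0.21  0.67  1.47 -0.04  0.99 -2.85] 0.0332
  final -1 [0.05 0.64 1.63 0.32 0.82 2.85] 0.2353
sg -1
0.0 [-0.89  0.99  1.4   0.65  1.82 -1.11] err 0.0000 tip z 0.130 wrist z 0.230
0.17 [-0.91  0.87  1.58  0.69  1.57 -0.92] err 0.0000 tip z 0.134 wrist z 0.279
0.33 [-0.88  0.74  1.73  0.71  1.32 -0.7 ] err 0.0000 tip z 0.138 wrist z 0.329
0.5 [-0.81  0.62  1.84  0.7   1.08 -0.41] err 0.0000 tip z 0.141 wrist z 0.374
0.67 [-0.68  0.53  1.89  0.59  0.87  0.01] err 0.0000 tip z 0.144 wrist z 0.410
0.83 [-0.51  0.49  1.88  0.32  0.76  0.61] err 0.0000 tip z 0.145 wrist z 0.433
1.0 [-0.33  0.51  1.8   0.    0.84  1.24] err 0.0000 tip z 0.145 wrist z 0.440
  final 1 [0.19 0.67 1.48 0.   0.99 0.22] 0.0
  final 1 [0.19 0.67 1.48 0.   0.99 0.22] 0.0
  final -1 [ 0.21  0.67  1.47 -0.04  0.99 -2.85] 0.0332
  final -1 [0.05 0.64 1.63 0.32 0.82 2.85] 0.2353
[-5.59, -0.01, -1.08, 0.0, 0.0, 0.0] mm 142.3 deg 0.0
```

Call:
{"op": "carry_out", "data": {
  "commands": [
    [[-0.5,0,0,0,0,0,85],[-1.8,0,0,0,0,0,85],[-3.4,0,-0.2,0,0,0,85],[-4.8,0,-0.8,0,0,0,85],[-5.6,0,-1.1,0,0,0,85]]
  ]
}}

```text
t: 9.75
tcp_pos: [0.5104, -0.1532, 0.121]
tool_rot: [0.696, 0.697, -0.123, 0.122]
force: [-0.7, 0.7, -0.7]
finger_gap: 0.991
```

```bash
python3 - <<'E'
from h import *
app([-5.6,0,-1.1,0,0,0]);log();snap('wrist','w10');s=snap('scene','s10');t=snap('top','t10')
to([.509,-.0588,.115],Rt([0,0,-1],[0,-1,0]))
a=cv2.resize(s['image'][200:290,240:350,::-1],None,fx=3.6,fy=3.6,interpolation=cv2.INTER_CUBIC)
b=cv2.resize(t['image'][215:305,300:410,::-1],None,fx=3.6,fy=3.6,interpolation=cv2.INTER_CUBIC)
cv2.imwrite('pics/c10.png',np.hstack([a,b]))
E
```

```text
t 9.75 q [-0.89  0.99  1.39  0.65  1.83 -1.11] tcp [ 0.5104 -0.1532  0.121 ] err mm [ 0.6 -3.9  0.4] roterr [-0.2 -0.2 -0.1] F [-0.7  0.7 -0.7] gap 84.6
[3.49, -0.02, -1.01, 15.49, -10.85, 10.95] mm 90.7 deg 109.3
```

View pics/c10.png

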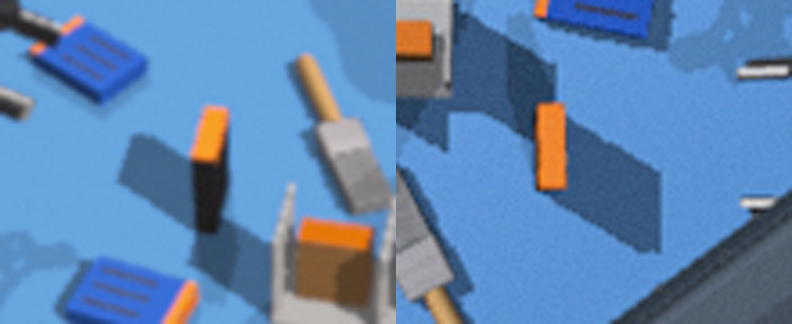

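View pics/w10.png

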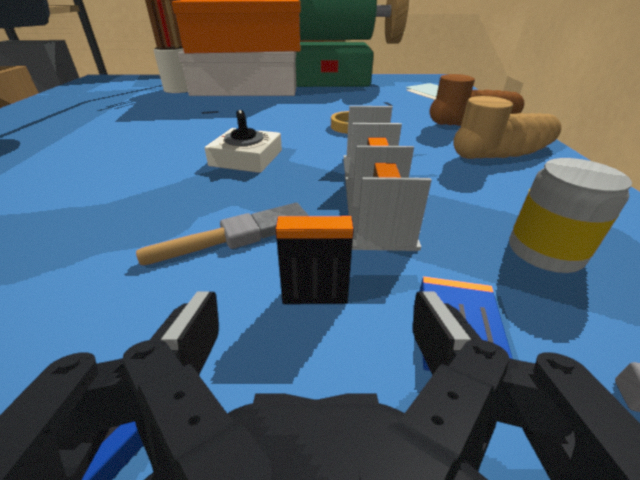

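```bash
python3 - <<'E'
from h import *
t=load('t10');hsv=cv2.cvtColor(t['image'][:,:,::-1],cv2.COLOR_BGR2HSV)
m=((hsv[...,0]<20)&(hsv[...,1]>150)&(hsv[...,2]>120)).astype(np.uint8);m2=np.zeros_like(m);m2[238:275,325:362]=m[238:275,325:362]
cn,_=cv2.findContours(m2,0,1);cn=max(cn,key=cv2.contourArea);r=cv2.minAreaRect(cn);b=cv2.boxPoints(r);M=cv2.moments(m2,True)
g=plane(t,b,.09);print(r,g.round(4).tolist(),'cen',plane(t,[M['m10']/M['m00'],M['m01']/M['m00']],.09).round(4))
st=manip.sense();p=st['tcp_pos'];Rm=R.from_quat(st['tool_rot']).as_matrix();D=Rt([0,0,-1],[0,-1,0])
path(p,Rm,np.array([.509,-.0588,.175]),D,st['q'],6)
to([.509,-.0588,.175],D)
E
```

```text
((342.5, 255.5), (23.0, 7.0), 90.0) [[0.5408, -0.0486, 0.09], [0.5405, -0.0674, 0.09], [0.4791, -0.0663, 0.09], [0.4794, -0.0476, 0.09]] cen [[ 0.5104 -0.0573  0.09  ]]
0.0 [-0.89  0.99  1.4   0.65  1.82 -1.11] err 0.0000 tip z 0.130 wrist z 0.231
0.17 [-0.91  0.85  1.57  0.69  1.58 -0.91] err 0.0000 tip z 0.144 wrist z 0.290
0.33 [-0.88  0.71  1.72  0.71  1.35 -0.67] err 0.0000 tip z 0.158 wrist z 0.350
0.5 [-0.81  0.57  1.82  0.68  1.13 -0.36] err 0.0000 tip z 0.171 wrist z 0.405
0.67 [-0.68  0.46  1.86  0.55  0.96  0.08] err 0.0000 tip z 0.184 wrist z 0.450
0.83 [-0.51  0.4   1.83  0.29  0.89  0.66] err 0.0000 tip z 0.195 wrist z 0.483
1.0 [-0.33  0.42  1.74  0.    0.98  1.24] err 0.0000 tip z 0.205 wrist z 0.500
[2.67, -0.03, -3.27, 15.49, -10.85, 10.95] mm 105.7 deg 109.3
```

Call:
{"op": "carry_out", "data": {
  "commands": [
    [[0,0,-0.8,1.2,-0.8,0.8,85],[0.2,0,-1.6,2.4,-1.7,1.7,85],[0.4,0,-2.2,3.6,-2.5,2.5,85],[0.6,0,-2.6,4.8,-3.4,3.4,85],[1,0,-2.9,6,-4.2,4.2,85]]
  ]
}}

```text
t: 10.4
tcp_pos: [0.509, -0.1002, 0.179]
tool_rot: [0.783, 0.471, -0.398, 0.079]
force: [0.7, 0.1, -0.1]
finger_gap: 0.991
```

```bash
python3 - <<'E'
from h import *
app([1,0,-2.9,6,-4.2,4.2]);log()
to([.5098,-.058,.175],Rt([0,0,-1],[0,-1,0]))
E
```

```text
t 10.4 q [-0.85  0.59  1.76  0.7   1.32 -0.52] tcp [ 0.509  -0.1002  0.179 ] err mm [-1.   1.2 -1.4] roterr [-0.1  0.2 -0.3] F [ 0.7  0.1 -0.1] gap 84.6
[1.32, -0.89, -0.72, 9.52, -6.63, 6.74] mm 43.7 deg 67.1
```

Call:
{"op": "carry_out", "data": {
  "commands": [
    [[0.2,-0.1,-0.1,1.2,-0.8,0.8,85],[0.4,-0.2,-0.2,2.4,-1.7,1.7,85],[0.5,-0.3,-0.3,3.6,-2.5,2.5,85],[0.7,-0.5,-0.4,4.8,-3.4,3.4,85],[0.8,-0.6,-0.5,6,-4.2,4.2,85]]
  ]
}}

```text
t: 10.9
tcp_pos: [0.5069, -0.0714, 0.1763]
tool_rot: [0.765, 0.195, -0.614, 0.032]
force: [-0.3, -0.5, 0.0]
finger_gap: 0.993
```

```bash
python3 - <<'E'
from h import *
app([.8,-.6,-.5,6,-4.2,4.2]);log()
to([.5098,-.058,.175],Rt([0,0,-1],[0,-1,0]));to([.5098,-.058,.12],Rt([0,0,-1],[0,-1,0]))
E
```

```text
t 10.9 q [-0.57  0.39  1.84  0.39  0.94  0.44] tcp [ 0.5069 -0.0714  0.1763] err mm [-2.6  2.  -2.3] roterr [ 0.6 -0.2  0.8] F [-0.3 -0.5  0. ] gap 84.8
[0.29, -0.54, -0.15, 3.54, -2.42, 2.53] mm 15.9 deg 24.9
[2.39, -0.14, 0.37, 3.54, -2.42, 2.53] mm 60.6 deg 24.9
```

Call:
{"op": "carry_out", "data": {
  "commands": [
    [[0.1,-0.2,0,1.2,-0.8,0.8,85],[0.2,-0.4,-0.1,2.4,-1.6,1.7,85],[0.3,-0.5,-0.15,3.5,-2.4,2.5,85],[1.2,-0.3,0.1,3.5,-2.4,2.5,85],[1.2,-0.3,0.1,3.5,-2.4,2.5,85]]
  ]
}}

```text
t: 11.4
tcp_pos: [0.5068, -0.0567, 0.1464]
tool_rot: [0.708, 0.015, -0.706, 0.003]
force: [-0.7, 0.3, -0.9]
finger_gap: 0.995
```

```bash
python3 - <<'E'
from h import *
app([1.2,-.3,.1,3.5,-2.4,2.5]);log();snap('wrist','w11')
meas();D=Rt([0,0,-1],[0,-1,0])
for z in (.1,.05,.035):to([.5098,-.058,z],D)
E
```

```text
t 11.4 q [-0.34  0.45  1.78  0.02  0.91  1.19] tcp [ 0.5068 -0.0567  0.1464] err mm [-3.   3.1 -4.3] roterr [ 0.9 -0.1  1.3] F [-0.7  0.3 -0.9] gap 85.0
[1.95, 0.05, -0.09, 0.28, -0.06, 0.2] mm 48.7 deg 1.8
[3.95, 0.08, -0.08, 0.28, -0.06, 0.2] mm 98.7 deg 1.8
[4.55, 0.09, -0.08, 0.28, -0.06, 0.2] mm 113.7 deg 1.8
```

View pics/w11.png

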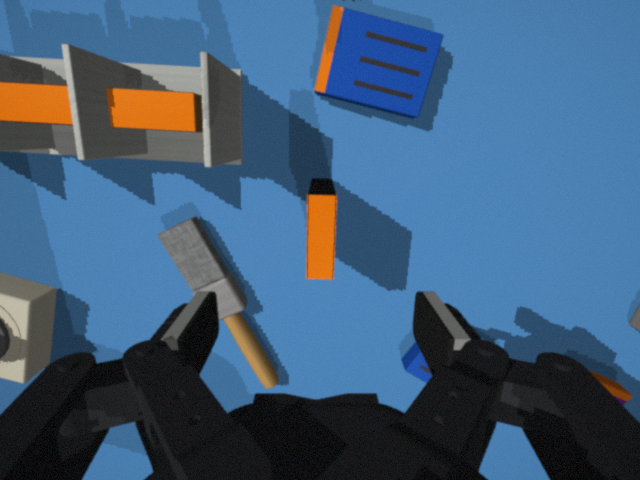

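```bash
python3 - <<'E'
from h import *
s=load('w11');g=plane(s,[[308,193.5],[336,193.5],[333,279],[306,278.5]],.09);print(g.round(4).tolist(),g.mean(0).round(4))
D=Rt([0,0,-1],[0,-1,0])
for z in (.06,.024):to([.511,-.0578,z],D)
E
```

```text
[[0.5401, -0.0492, 0.09], [0.5406, -0.0685, 0.09], [0.4768, -0.069, 0.09], [0.4765, -0.0489, 0.09]] [ 0.5085 -0.0589  0.09  ]
[3.55, 0.07, -0.13, 0.28, -0.06, 0.2] mm 88.8 deg 1.8
[4.99, 0.1, -0.12, 0.28, -0.06, 0.2] mm 124.7 deg 1.8
```

Call:
{"op": "carry_out", "data": {
  "commands": [
    [[1,0,0,0.3,0,0.2,85],[2.2,0.05,-0.05,0.3,0,0.2,85],[3.4,0.1,-0.05,0.3,0,0.2,85],[4.3,0.1,-0.05,0.3,0,0.2,85],[4.6,0.1,-0.05,0.3,0,0.2,85]]
  ]
}}

```text
t: 11.95
tcp_pos: [0.5099, -0.0607, 0.0326]
tool_rot: [0.709, -0.002, -0.705, -0.002]
force: [-0.9, 0.6, 0.1]
finger_gap: 0.995
```

```bash
python3 - <<'E'
from h import *
app([4.6,.1,-.05,.3,0,.2]);log();snap('wrist','w12')
D=Rt([0,0,-1],[0,-1,0]);meas()
to([.509,-.0585,.024],D)
E
```

```text
t 11.95 q [-0.34  0.65  1.85  0.    0.63  1.24] tcp [ 0.5099 -0.0607  0.0326] err mm [ 0.7 -2.6 -1.1] roterr [-0.  -0.1 -0.3] F [-0.9  0.6  0.1] gap 84.9
[0.39, -0.09, 0.05, -0.07, -0.08, -0.01] mm 10.2 deg 0.5
```

View pics/w12.png

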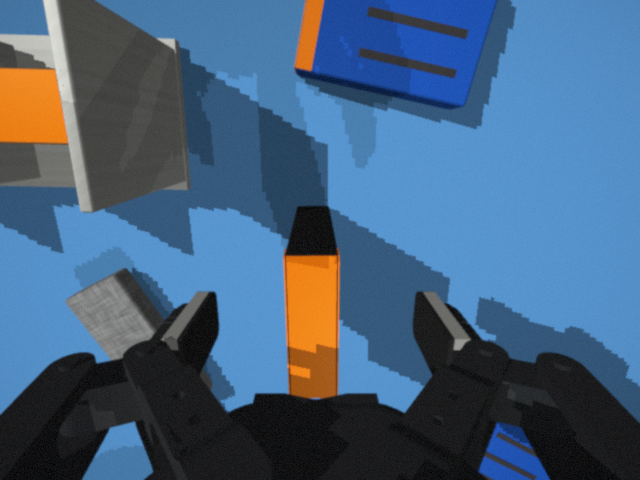

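Call:
{"op": "carry_out", "data": {
  "commands": [
    [[0.2,-0.07,0,0,0,0,85],[0.3,-0.07,0,0,0,0,60],[0.3,-0.07,0,0,0,0,40],[0.3,-0.07,0,0,0,0,30],[0.3,-0.07,0,0,0,0,26]]
  ]
}}

```text
t: 12.5
tcp_pos: [0.5127, -0.0592, 0.0275]
tool_rot: [0.711, -0.003, -0.703, -0.001]
force: [-1.2, 0.1, -0.7]
finger_gap: 0.321
```

Call:
{"op": "carry_out", "data": {
  "commands": [
    [[0,0,0,0,0,0,20],[0,0,0,0,0,0,10],[0,0,0,0,0,0,5],[0,0,0,0,0,0,5],[0,0,0,0,0,0,5]]
  ],
  "force": 60
}}

```text
t: 13.0
tcp_pos: [0.5127, -0.0592, 0.0275]
tool_rot: [0.711, -0.003, -0.703, -0.001]
force: [-1.5, 0.0, 5.6]
finger_gap: 0.225
```

```bash
python3 - <<'E'
from h import *
app([.3,-.07,0,0,0,0]);log();snap('wrist','w13')
E
```

```text
t 13.0 q [-0.33  0.66  1.85  0.    0.61  1.24] tcp [ 0.5127 -0.0592  0.0275] err mm [ 2.5 -0.2  1.1] roterr [-0.1 -0.3  0. ] F [-1.5  0.   5.6] gap 19.2
```

View pics/w13.png

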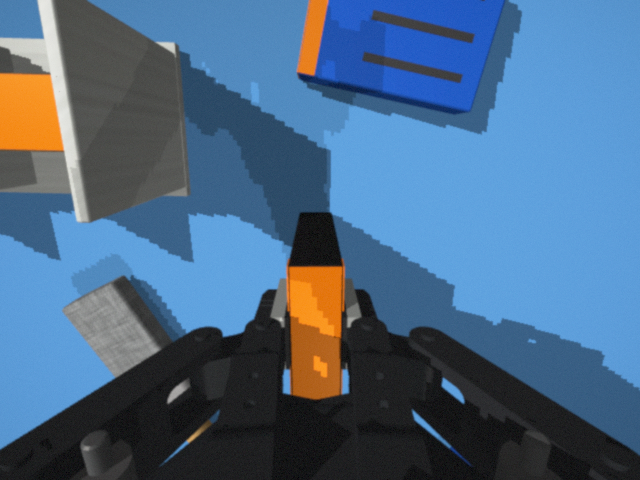

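```bash
python3 - <<'E'
from h import *
s=load('w13');g=plane(s,[[288,264.5],[344,264.5]],.09);print(g.round(4))
meas();p,Rm=cmd(); print(Rm.round(4))
off=g.mean(0)[0]-.032-p[0]; offy=g.mean(0)[1]-p[1];print('block-TCP x,y',off,offy)
yaw=np.radians(-1.5); 
# rotate about world z so that tool y (-Y) -> (+X, yaw)
ang=np.arctan2(np.sin(yaw),np.cos(yaw))-np.arctan2(Rm[1,1],Rm[0,1]);print(np.degrees(ang))
RF=R.from_euler('z',ang).as_matrix()@Rm
d=R.from_euler('z',ang).apply([off,offy,0])
tp=np.array([.599,.2295,0])-d; tp[2]=.165
json.dump([tp.tolist(),RF.tolist()],open('place.json','w'));print(tp)
to(p+[0,0,.14],Rm); to(tp,RF)
q=path(p+[0,0,.14],Rm,tp,RF,manip.sense()['q'],5)
E
```

```text
[[ 0.5403 -0.0489  0.09  ]
 [ 0.5401 -0.0687  0.09  ]]
[[ 0.0122 -0.0056 -0.9999]
 [-0.0034 -1.      0.0056]
 [-0.9999  0.0033 -0.0122]]
block-TCP x,y -0.0044562341408864725 0.00044961466592135374
88.82277953116427
[0.59954107 0.23394606 0.165     ]
[-5.6, 0.02, -0.07, 0.0, 0.0, 0.0] mm 140.0 deg 0.0
[-5.44, -11.73, -3.48, -17.76, 0.06, -0.22] mm 334.7 deg 88.8
0.0 [-0.33  0.42  1.75  0.    0.96  1.24] err 0.0000 tip z 0.199 wrist z 0.494
0.2 [-0.21  0.44  1.72  0.    0.97  1.05] err 0.0000 tip z 0.198 wrist z 0.493
0.4 [-0.1   0.47  1.67  0.01  0.99  0.85] err 0.0000 tip z 0.197 wrist z 0.492
0.6 [0.01 0.5  1.6  0.01 1.03 0.65] err 0.0000 tip z 0.197 wrist z 0.491
0.8 [0.1  0.54 1.52 0.01 1.07 0.43] err 0.0000 tip z 0.196 wrist z 0.491
1.0 [0.19 0.59 1.43 0.01 1.12 0.21] err 0.0000 tip z 0.195 wrist z 0.490
```

Call:
{"op": "carry_out", "data": {
  "commands": [
    [[-0.3,0,0,0,0,0,5],[-1.2,0,0,0,0,0,5],[-2.8,0,0,0,0,0,5],[-4.4,0,0,0,0,0,5],[-5.6,0,-0.1,0,0,0,5]]
  ]
}}

```text
t: 13.55
tcp_pos: [0.513, -0.0585, 0.1691]
tool_rot: [0.711, -0.003, -0.703, -0.001]
force: [0.7, 0.4, 0.3]
finger_gap: 0.223
```

```bash
python3 - <<'E'
from h import *
app([-5.6,0,-.1,0,0,0]);log()
tp,RF=[np.array(v) for v in json.load(open('place.json'))]; to(tp,RF)
E
```

```text
t 13.55 q [-0.33  0.42  1.75  0.    0.96  1.25] tcp [ 0.513  -0.0585  0.1691] err mm [-0.5  0.2  0.3] roterr [ 0.  0. -0.] F [0.7 0.4 0.3] gap 19.1
[0.16, -11.73, -3.38, -17.76, 0.06, -0.22] mm 305.1 deg 88.8
```

Call:
{"op": "carry_out", "data": {
  "commands": [
    [[0,-1,-0.3,-1.5,0,0,5],[0,-2.1,-0.6,-3.2,0,0,5],[0,-3.2,-0.9,-4.8,0,0,5],[0,-4.3,-1.2,-6.4,0,-0.1,5],[0,-5.3,-1.5,-8,0,-0.1,5]]
  ]
}}

```text
t: 14.05
tcp_pos: [0.5511, 0.0749, 0.1669]
tool_rot: [0.668, 0.243, -0.661, 0.241]
force: [1.0, -0.9, 0.1]
finger_gap: 0.223
```

```bash
python3 - <<'E'
from h import *
app([0,-5.3,-1.5,-8,0,-.1]);log();snap('wrist','w14')
tp,RF=[np.array(v) for v in json.load(open('place.json'))]; to(tp,RF)
E
```

```text
t 14.05 q [-0.07  0.48  1.65  0.01  1.01  0.8 ] tcp [0.5511 0.0749 0.1669] err mm [-0.6  1.4 -1.9] roterr [0.  0.1 0.3] F [ 1.  -0.9  0.1] gap 19.1
[0.2, -3.72, -5.57, -9.76, 0.05, -0.1] mm 167.5 deg 48.8
```

View pics/w14.png

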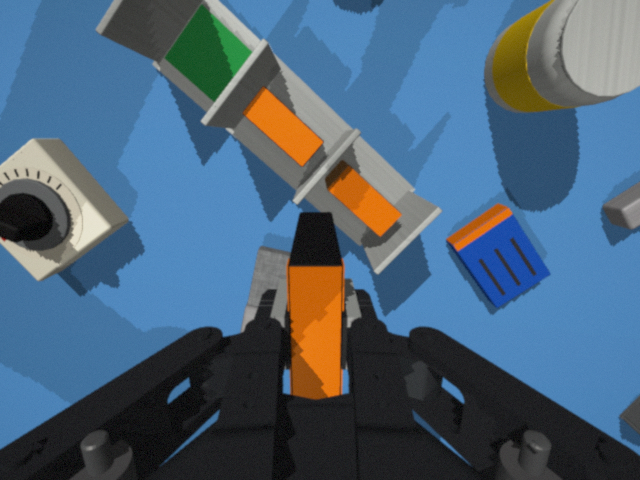

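Call:
{"op": "carry_out", "data": {
  "commands": [
    [[0,-0.6,-0.9,-1.6,0,0,5],[0.1,-1.2,-1.8,-3.2,0,0,5],[0.1,-1.8,-2.7,-4.8,0,0,5],[0.1,-2.5,-3.7,-6.5,0,0,5],[0.2,-3.1,-4.6,-8.1,0,-0.1,5]]
  ]
}}

```text
t: 14.6
tcp_pos: [0.5901, 0.2081, 0.163]
tool_rot: [0.542, 0.459, -0.537, 0.454]
force: [0.2, 0.2, -0.7]
finger_gap: 0.225
```

```bash
python3 - <<'E'
from h import *
app([.2,-3.1,-4.6,-8.1,0,-.1]);log()
tp,RF=[np.array(v) for v in json.load(open('place.json'))]; to(tp,RF)
E
```

```text
t 14.6 q [0.16 0.57 1.47 0.01 1.1  0.32] tcp [0.5901 0.2081 0.163 ] err mm [-0.7  1.5 -1.8] roterr [0.  0.1 0.3] F [ 0.2  0.2 -0.7] gap 19.2
[0.0, 0.16, -1.14, -1.66, 0.04, 0.02] mm 28.7 deg 8.3
```

Call:
{"op": "carry_out", "data": {
  "commands": [
    [[0,0.1,-0.6,-0.9,0,0,5],[0,0.16,-1.14,-1.66,0,0,5],[0,0.16,-1.14,-1.66,0,0,5],[0,0.16,-1.14,-1.66,0,0,5],[0,0.16,-1.14,-1.66,0,0,5]]
  ]
}}

```text
t: 15.1
tcp_pos: [0.5988, 0.2332, 0.163]
tool_rot: [0.509, 0.495, -0.505, 0.491]
force: [-0.4, 0.7, -0.5]
finger_gap: 0.226
```

```bash
python3 - <<'E'
from h import *
app([0,.16,-1.14,-1.66,0,0]);log();s=snap('wrist','w15');sc=snap('scene','s15');snap('top','t15')
meas();tp,RF=[np.array(v) for v in json.load(open('place.json'))]; to(tp,RF)
u=np.array([380,255]);cv2.imwrite('pics/s15c.png',cv2.resize(sc['image'][200:310,300:440,::-1],None,fx=5,fy=5,interpolation=cv2.INTER_CUBIC))
E
```

```text
t 15.1 q [0.19 0.59 1.43 0.01 1.12 0.22] tcp [0.5988 0.2332 0.163 ] err mm [-0.8 -0.8 -2. ] roterr [-0.   0.1 -0.1] F [-0.4  0.7 -0.5] gap 19.3
[-0.02, 0.02, -0.03, -0.02, 0.03, 0.04] mm 0.9 deg 0.3
```

View pics/w15.png

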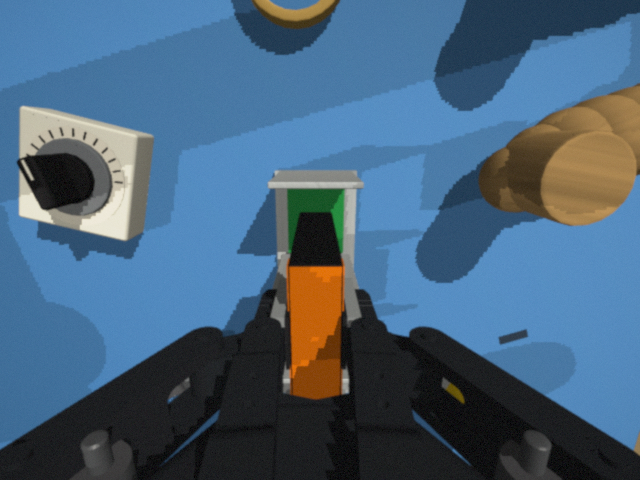

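View pics/s15c.png

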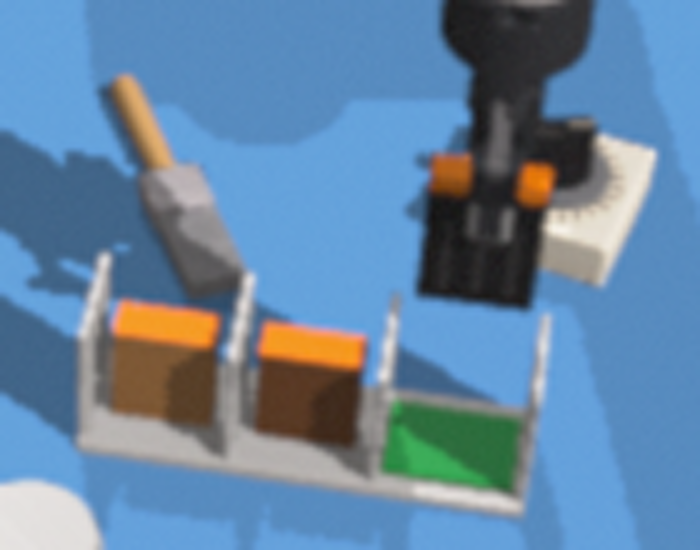

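```bash
python3 - <<'E'
from h import *
s=load('w15')
g=plane(s,[[288,264.5],[344,264.5]],.2255);print('block +y edge',g.round(4))
f=plane(s,[[301,212],[332,212]],.1355);print('block bottom +y edge',f.round(4))
c=plane(s,[[268,188],[362,187]],.092);print('end cheek inner',c.round(4))
p,Rm=cmd()
tp,RF=[np.array(v) for v in json.load(open('place.json'))]
for z in (.07,.045): to([tp[0],tp[1],z],RF)
E
```

```text
block +y edge [[0.5891 0.2627 0.2255]
 [0.6088 0.2621 0.2255]]
block bottom +y edge [[0.5898 0.2619 0.1355]
 [0.6088 0.2613 0.1355]]
end cheek inner [[0.5642 0.271  0.092 ]
 [0.6328 0.2698 0.092 ]]
[3.78, 0.01, 0.01, -0.02, 0.03, 0.04] mm 94.6 deg 0.3
[4.78, 0.01, 0.02, -0.02, 0.03, 0.04] mm 119.6 deg 0.3
```

Call:
{"op": "carry_out", "data": {
  "commands": [
    [[0.6,0,0,0,0,0,5],[1.6,0,0,0,0,0,5],[2.7,0,0,0,0,0,5],[3.7,0,0,0,0,0,5],[4.5,0,0,0,0,0,5]]
  ]
}}

```text
t: 15.75
tcp_pos: [0.5989, 0.2345, 0.0494]
tool_rot: [0.509, 0.495, -0.505, 0.491]
force: [1.0, -0.1, -1.5]
finger_gap: 0.23
```

```bash
python3 - <<'E'
from h import *
app([4.5,0,0,0,0,0]);log()
tp,RF=[np.array(v) for v in json.load(open('place.json'))]
to([tp[0],tp[1],.0385],RF); meas();to([tp[0],tp[1],.0385],RF);snap('wrist','w16')
E
```

```text
t 15.75 q [0.2  0.74 1.5  0.01 0.9  0.22] tcp [0.5989 0.2345 0.0494] err mm [-0.3  0.2 -2.7] roterr [-0.   0.1  0. ] F [ 1.  -0.1 -1.5] gap 19.6
[0.54, 0.01, 0.02, -0.02, 0.03, 0.04] mm 13.6 deg 0.3
[0.49, 0.03, 0.02, -0.02, 0.04, 0.05] mm 12.2 deg 0.3
```

View pics/w16.png

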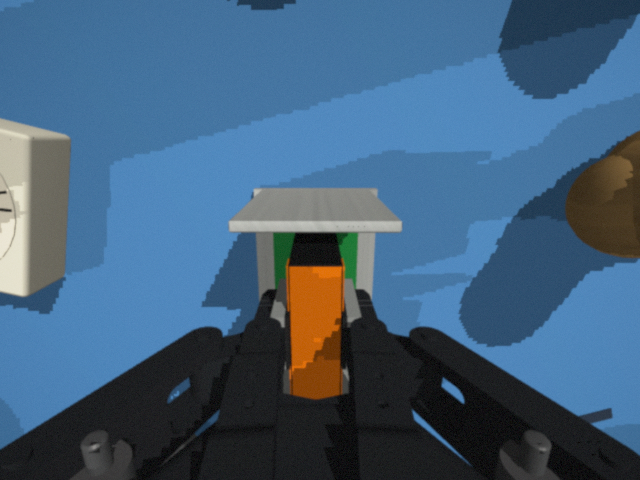

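Call:
{"op": "carry_out", "data": {
  "commands": [
    [[0.15,0,0,0,0,0,5],[0.25,0,0,0,0,0,5],[0.33,0,0,0,0,0,5],[0.38,0,0,0,0,0,5],[0.38,0,0,0,0,0,5]]
  ]
}}

```text
t: 16.3
tcp_pos: [0.5998, 0.2353, 0.0419]
tool_rot: [0.509, 0.495, -0.504, 0.491]
force: [-0.1, -1.0, -0.6]
finger_gap: 0.225
```

```bash
python3 - <<'E'
from h import *
app([.38,0,0,0,0,0]);log()
E
```

```text
t 16.3 q [0.2  0.75 1.5  0.01 0.88 0.22] tcp [0.5998 0.2353 0.0419] err mm [0.9 0.8 0.7] roterr [ 0.  -0.1  0.1] F [-0.1 -1.  -0.6] gap 19.2
```

Call:
{"op": "carry_out", "data": {
  "commands": [
    [[0.06,0,0.03,0,0,0,5],[0.1,0,0.05,0,0,0,5],[0.14,0,0.05,0,0,0,5],[0.17,0,0.05,0,0,0,5],[0.17,0,0.05,0,0,0,5]]
  ]
}}

```text
t: 16.8
tcp_pos: [0.5995, 0.234, 0.0376]
tool_rot: [0.509, 0.495, -0.504, 0.491]
force: [-2.1, -0.5, 4.1]
finger_gap: 0.225
```

```bash
python3 - <<'E'
from h import *
app([.17,0,.05,0,0,0]);log()
E
```

```text
t 16.8 q [0.19 0.76 1.51 0.01 0.87 0.21] tcp [0.5995 0.234  0.0376] err mm [0.7 0.6 0.7] roterr [ 0.  -0.1  0.1] F [-2.1 -0.5  4.1] gap 19.2
```

Call:
{"op": "carry_out", "data": {
  "commands": [
    [[0,0,0,0,0,0,22],[0,0,0,0,0,0,26],[0,0,0,0,0,0,36],[0,0,0,0,0,0,50],[0,0,0,0,0,0,60]]
  ]
}}

```text
t: 17.3
tcp_pos: [0.5994, 0.2341, 0.0368]
tool_rot: [0.509, 0.495, -0.504, 0.491]
force: [0.3, -0.8, -1.2]
finger_gap: 0.704
```

```bash
python3 - <<'E'
from h import *
log();snap('wrist','w17')
E
```

```text
t 17.3 q [0.19 0.76 1.51 0.01 0.87 0.21] tcp [0.5994 0.2341 0.0368] err mm [ 0.6  0.7 -0.1] roterr [ 0.  -0.1  0.1] F [ 0.3 -0.8 -1.2] gap 60.1
```

View pics/w17.png

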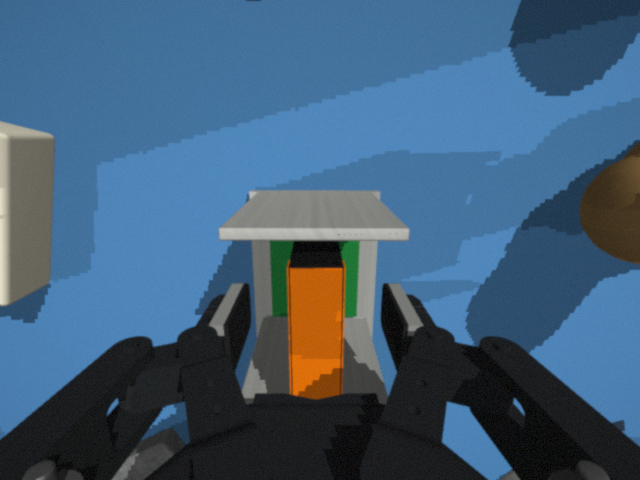

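Call:
{"op": "carry_out", "data": {
  "commands": [
    [[-0.5,0,0,0,0,0,60],[-1.5,0,0,0,0,0,60],[-3,0,0,0,0,0,60],[-4.6,0,0,0,0,0,60],[-6,0,0,0,0,0,60]]
  ]
}}

```text
t: 17.85
tcp_pos: [0.5997, 0.2327, 0.19]
tool_rot: [0.51, 0.495, -0.503, 0.492]
force: [1.1, -0.2, 0.3]
finger_gap: 0.701
```

```bash
python3 - <<'E'
from h import *
app([-6,0,0,0,0,0]);log();snap('wrist','w18');t=snap('top','t18')
y=np.radians(14.5);D=Rt([0,0,-1],[np.cos(y),np.sin(y),0])
to([.40,.265,.17],D)
st=manip.sense();path(st['tcp_pos'],R.from_quat(st['tool_rot']).as_matrix(),np.array([.40,.265,.17]),D,st['q'],2)
y=np.radians(80);D2=Rt([0,0,-1],[np.cos(y),np.sin(y),0]);print(ik(np.array([.388,.273,.03]),D2,st['q']))
b=cv2.resize(t['image'][190:330,190:330,::-1],None,fx=4,fy=4,interpolation=cv2.INTER_CUBIC);cv2.imwrite('pics/t18c.png',b)
E
```

```text
t 17.85 q [0.19 0.56 1.4  0.01 1.17 0.21] tcp [0.5997 0.2327 0.19  ] err mm [0.8 0.7 3.1] roterr [ 0.  -0.2  0.1] F [ 1.1 -0.2  0.3] gap 59.9
[0.69, -7.99, -1.09, -3.22, -0.1, -0.01] mm 202.3 deg 16.1
0.0 [0.19 0.56 1.4  0.01 1.17 0.21] err 0.0000 tip z 0.224 wrist z 0.519
0.5 [0.26 0.46 1.63 0.01 1.05 0.14] err 0.0000 tip z 0.212 wrist z 0.507
1.0 [ 0.35  0.38  1.82 -0.    0.94  0.1 ] err 0.0000 tip z 0.200 wrist z 0.495
(array([ 3.76983840e-01,  6.34807876e-01,  1.94382676e+00, -6.35996847e-13,
        5.62958013e-01, -1.01927956e+00]), np.float64(4.02277332290719e-13))
```

View pics/w18.png

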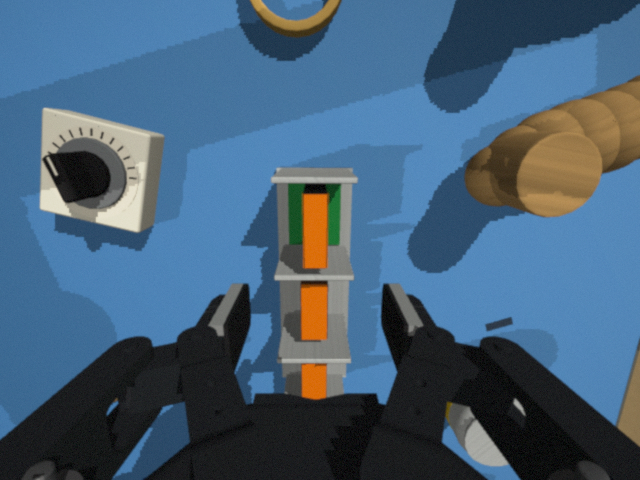

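View pics/t18c.png

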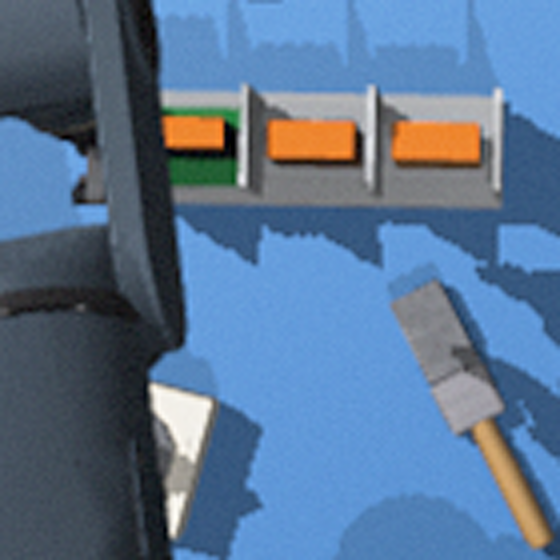

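Call:
{"op": "carry_out", "data": {
  "commands": [
    [[0,-1.5,-0.2,-0.6,0,0,60],[0.1,-3,-0.4,-1.3,0,0,60],[0.3,-4.6,-0.6,-1.9,0,0,60],[0.5,-6.3,-0.9,-2.6,0,0,60],[0.7,-8,-1.1,-3.2,-0.1,0,60]]
  ]
}}

```text
t: 18.45
tcp_pos: [0.3983, 0.2655, 0.1696]
tool_rot: [0.433, 0.559, -0.432, 0.56]
force: [-0.3, 1.2, 0.4]
finger_gap: 0.701
```

Call:
{"op": "carry_out", "data": {
  "commands": [
    [[0,0,0,0,0,0,50],[0,0,0,0,0,0,50],[0,0,0,0,0,0,50],[0,0,0,0,0,0,50],[0,0,0,0,0,0,50]]
  ],
  "force": 40
}}

```text
t: 18.95
tcp_pos: [0.4014, 0.2655, 0.1697]
tool_rot: [0.434, 0.558, -0.432, 0.559]
force: [-1.1, 0.3, 0.1]
finger_gap: 0.588
```

```bash
python3 - <<'E'
from h import *
app([.7,-8,-1.1,-3.2,-.1,0]);log();snap('wrist','w19')
E
```

```text
t 18.95 q [0.35 0.38 1.82 0.   0.93 0.1 ] tcp [0.4014 0.2655 0.1697] err mm [ 1.7  0.3 -0.1] roterr [ 0.  -0.1 -0. ] F [-1.1  0.3  0.1] gap 50.2
```

View pics/w19.png

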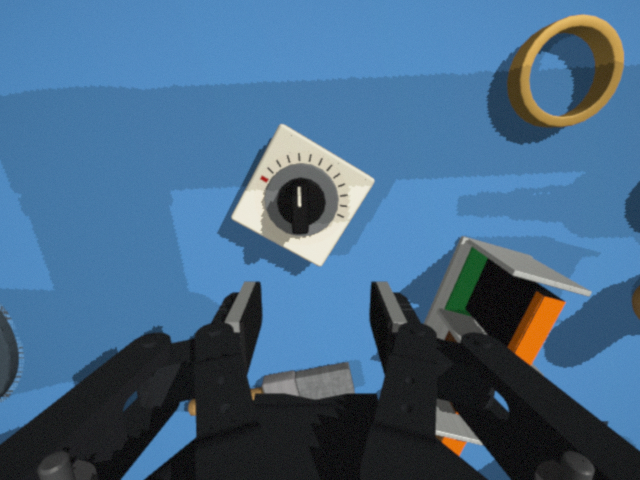

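```bash
python3 - <<'E'
from h import *
s=load('w19');im=s['image'][115:275,220:385,::-1]
cv2.imwrite('pics/w19c.png',cv2.resize(im,None,fx=4,fy=4,interpolation=cv2.INTER_CUBIC))
E
```

```text
(no output)
```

View pics/w19c.png

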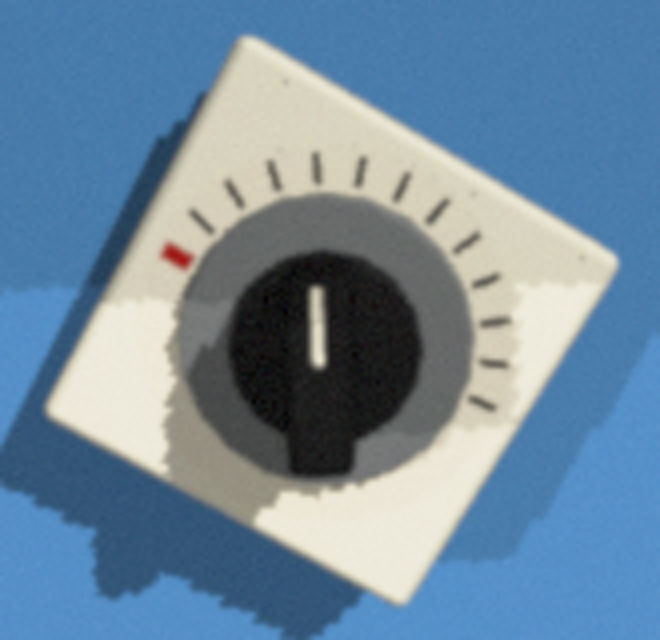

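```bash
python3 - <<'E'
from h import *
s=load('w19');f=lambda l:np.array(l)/4.+[220,115]-.375
c=plane(s,f([(247,37),(617,262),(405,605),(47,410)]),.035);print('case',c.round(4).tolist(),c.mean(0).round(4))
for i,j in ((3,0),(2,1)):
    d=c[j]-c[i];print('edge',np.degrees(np.arctan2(d[1],d[0])),np.linalg.norm(d))
for i,j in ((0,1),(3,2)):
    d=c[j]-c[i];print('edge',np.degrees(np.arctan2(d[1],d[0])),np.linalg.norm(d))
print('dial c',plane(s,f([(327,337)]),.037).round(4))
l=plane(s,f([(316,288),(319,366)]),.079);d=l[0]-l[1];print('line',l.round(4).tolist(),np.degrees(np.arctan2(d[1],d[0])))
e=plane(s,f([(288,474),(355,472)]),.079);print('bar end',e.round(4).tolist())
e=plane(s,f([(288,474),(355,472)]),.047);print('bar end bottom',e.round(4).tolist())
r=plane(s,f([(177,257)]),.035);print('red',r, np.degrees(np.arctan2(*(r-c.mean(0))[0,1::-1])))
st=manip.sense();Rm=R.from_quat(st['tool_rot']).as_matrix();print('tooly ang',np.degrees(np.arctan2(Rm[1,1],Rm[0,1])))
# expected knob centre at z .079 project
print(proj(s,[c.mean(0)+[0,0,.044]]))
E
```

```text
case [[0.3518, 0.3381, 0.035], [0.4444, 0.3115, 0.035], [0.4187, 0.2181, 0.035], [0.3245, 0.2449, 0.035]] [0.3849 0.2781 0.035 ]
edge 73.69683157620064 0.09707846380833395
edge 74.65689143726705 0.09685150632539002
edge -16.043090463125598 0.09635204650820392
edge -15.906725372980828 0.09797618701498788
dial c [[0.3843 0.2786 0.037 ]]
line [[0.3796, 0.2955, 0.079], [0.3838, 0.2805, 0.079]] 105.76708268605076
bar end [[0.383, 0.257, 0.079], [0.3962, 0.2609, 0.079]]
bar end bottom [[0.3831, 0.2473, 0.047], [0.3979, 0.2516, 0.047]]
red [[0.34680822 0.28764645 0.035     ]] 165.9799465612421
tooly ang 14.416188210094363
[[299.93853297 209.22755103]]
```

```bash
python3 - <<'E'
from h import *
meas();y=np.radians(15.6);D=Rt([0,0,-1],[np.cos(y),np.sin(y),0])
for z in (.1,.034): to([.385,.278,z],D)
E
```

```text
[2.83, -0.51, -0.65, -0.24, -0.0, -0.03] mm 73.8 deg 1.2
[5.47, -0.51, -0.65, -0.24, -0.0, -0.03] mm 138.4 deg 1.2
```

Call:
{"op": "carry_out", "data": {
  "commands": [
    [[0.7,-0.2,-0.3,-0.1,0,0,50],[1.7,-0.5,-0.6,-0.2,0,0,50],[2.8,-0.5,-0.65,-0.2,0,0,50],[4,-0.5,-0.65,-0.2,0,0,50],[4.6,-0.5,-0.65,-0.2,0,0,50]]
  ]
}}

```text
t: 19.5
tcp_pos: [0.3836, 0.2778, 0.0525]
tool_rot: [0.428, 0.563, -0.429, 0.563]
force: [-1.1, -0.2, 0.2]
finger_gap: 0.591
```

```bash
python3 - <<'E'
from h import *
app([4.6,-.5,-.65,-.2,0,0]);log();snap('wrist','w20')
meas();y=np.radians(15.6);D=Rt([0,0,-1],[np.cos(y),np.sin(y),0])
to([.385,.278,.034],D)
E
```

```text
t 19.5 q [ 0.39  0.59  1.93 -0.    0.62  0.12] tcp [0.3836 0.2778 0.0525] err mm [-1.7 -0.4 -3.3] roterr [-0.1  0.2  0. ] F [-1.1 -0.2  0.2] gap 50.4
[0.74, 0.1, -0.0, -0.03, 0.01, 0.04] mm 18.7 deg 0.3
```

View pics/w20.png

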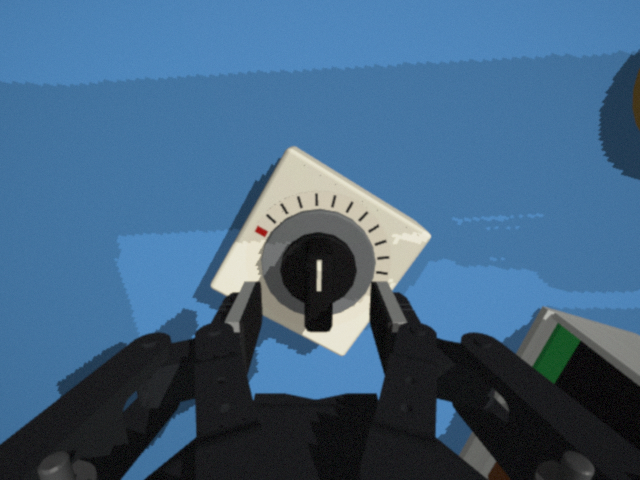

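Call:
{"op": "carry_out", "data": {
  "commands": [
    [[0.3,0.1,0,0,0,0,50],[0.7,0.1,0,0,0,0,50],[0.7,0.1,0,0,0,0,50],[0.7,0.1,0,0,0,0,50],[0.7,0.1,0,0,0,0,50]]
  ]
}}

```text
t: 20.05
tcp_pos: [0.387, 0.2792, 0.0376]
tool_rot: [0.429, 0.562, -0.427, 0.563]
force: [-0.2, 0.5, -0.0]
finger_gap: 0.584
```

```bash
python3 - <<'E'
from h import *
app([.7,.1,0,0,0,0]);log();snap('wrist','w21')
E
```

```text
t 20.05 q [ 0.39  0.62  1.94 -0.    0.58  0.12] tcp [0.387  0.2792 0.0376] err mm [1.9 1.2 2.6] roterr [ 0.1 -0.4  0. ] F [-0.2  0.5 -0. ] gap 49.9
```

View pics/w21.png

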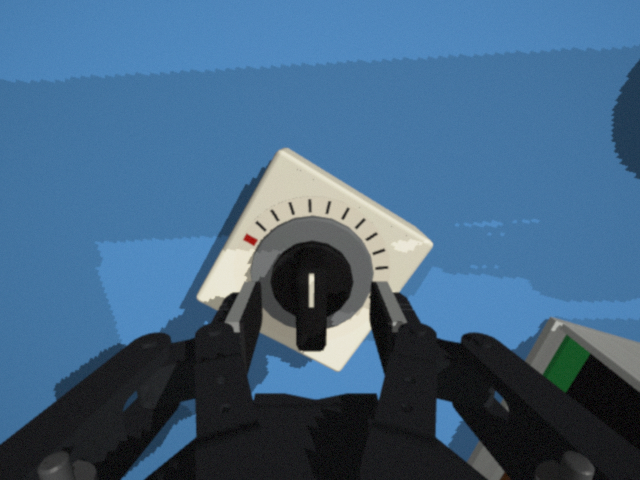

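Call:
{"op": "carry_out", "data": {
  "commands": [
    [[0.1,-0.07,0,0,0,0,50],[0.15,-0.07,0,0,0,0,30],[0.15,-0.07,0,0,0,0,20],[0.15,-0.07,0,0,0,0,16],[0.15,-0.07,0,0,0,0,12]]
  ],
  "force": 30
}}

```text
t: 20.6
tcp_pos: [0.385, 0.2785, 0.0334]
tool_rot: [0.429, 0.562, -0.427, 0.563]
force: [-0.5, -0.4, 0.7]
finger_gap: 0.153
```

Call:
{"op": "carry_out", "data": {
  "commands": [
    [[0,0,0,0,0,0,8],[0,0,0,0,0,0,4],[0,0,0,0,0,0,2],[0,0,0,0,0,0,2],[0,0,0,0,0,0,2]]
  ],
  "force": 40
}}

```text
t: 21.1
tcp_pos: [0.385, 0.2786, 0.0335]
tool_rot: [0.429, 0.562, -0.427, 0.563]
force: [0.4, 0.9, 3.6]
finger_gap: 0.151
```

```bash
python3 - <<'E'
from h import *
app([.15,-.07,0,0,0,0]);log();snap('wrist','w22')
E
```

```text
t 21.1 q [ 0.39  0.63  1.94 -0.    0.57  0.12] tcp [0.385  0.2786 0.0335] err mm [1.6 1.  2.2] roterr [ 0.1 -0.3  0. ] F [0.4 0.9 3.6] gap 12.9
```

View pics/w22.png

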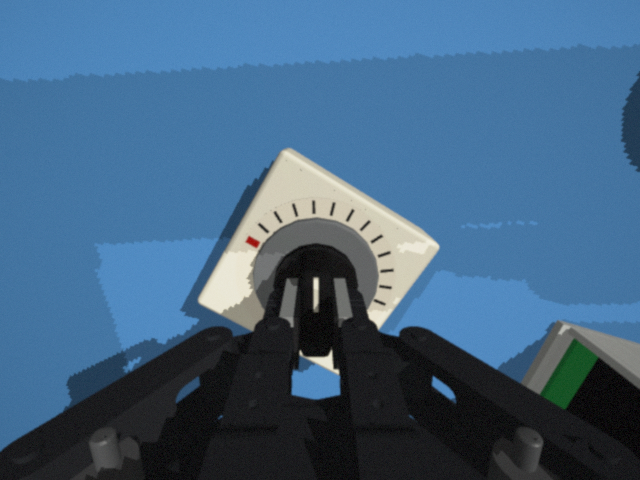

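```bash
python3 - <<'E'
from h import *
s=load('w22');st=manip.sense();p=st['tcp_pos'];Rm=R.from_quat(st['tool_rot']).as_matrix()
for z in (.035,.038,.041): x=plane(s,[[315.5,281.5]],z)[0];print(x.round(4),(Rm.T@(x-p)*1000).round(1))
im=s['image'][140:370,190:445,::-1];cv2.imwrite('pics/w22c.png',cv2.resize(im,None,fx=3,fy=2.6,interpolation=cv2.INTER_CUBIC))
c=plane(s,[[288,150],[438,246],[199,301]],.035);print(c.round(4),(c[1]+c[2])/2)
E
```

```text
[0.3856 0.2741 0.035 ] [-1.5 -0.7  4.5]
[0.3852 0.2754 0.038 ] [-4.5 -0.7  3.1]
[0.3848 0.2767 0.041 ] [-7.5 -0.7  1.7]
[[0.3535 0.3388 0.035 ]
 [0.4436 0.3117 0.035 ]
 [0.3252 0.245  0.035 ]] [0.38441841 0.27831776 0.035     ]
```

View pics/w22c.png

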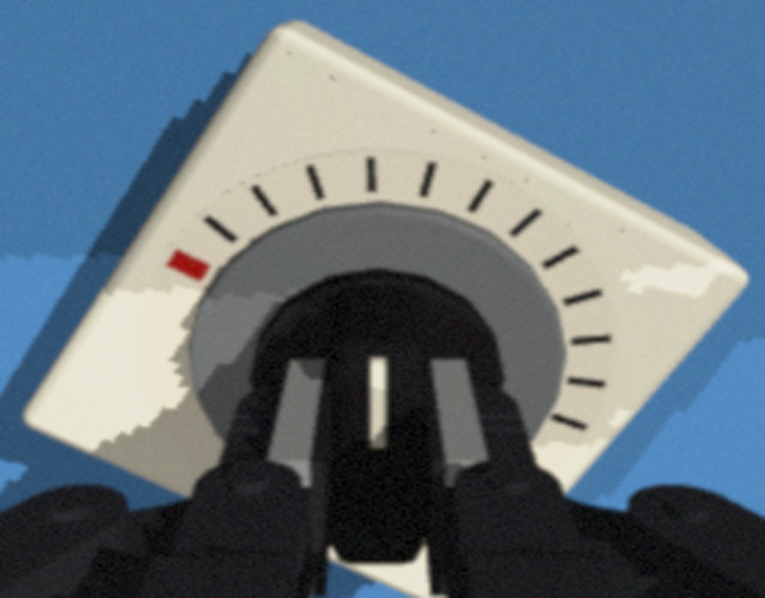

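Call:
{"op": "carry_out", "data": {
  "commands": [
    [[0,0,0,-1,0,0,2],[0,0,0,-2.5,0,0,2],[0,0,0,-4,0,0,2],[0,0,0,-5.5,0,0,2],[0,0,0,-7,0,0,2]]
  ],
  "force": 40
}}

```text
t: 21.65
tcp_pos: [0.3842, 0.2781, 0.0335]
tool_rot: [0.237, 0.666, -0.237, 0.666]
force: [-0.9, -2.2, 6.3]
finger_gap: 0.15
```

```bash
python3 - <<'E'
from h import *
app([0,0,0,-7,0,0]);st=log();snap('wrist','w23');Rm=R.from_quat(st['tool_rot']).as_matrix();print('tooly',np.degrees(np.arctan2(Rm[1,1],Rm[0,1])),st['ft_torque'])
E
```

```text
t 21.65 q [ 0.39  0.63  1.94 -0.    0.57 -0.5 ] tcp [0.3842 0.2781 0.0335] err mm [0.8 0.6 2.2] roterr [ 0.1 -0.2  0.3] F [-0.9 -2.2  6.3] gap 12.8
tooly 50.78461810060798 [-0.35800928  0.19559129 -0.04883399]
```

View pics/w23.png

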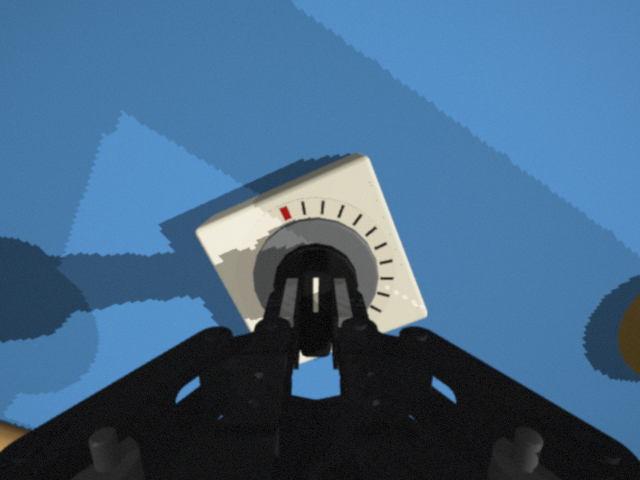

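Call:
{"op": "carry_out", "data": {
  "commands": [
    [[0,0,0,-1.2,0,0,2],[0,0,0,-2.5,0,0,2],[0,0,0,-3.8,0,0,2],[0,0,0,-4.6,0,0,2],[0,0,0,-4.8,0,0,2]]
  ]
}}

```text
t: 22.2
tcp_pos: [0.3838, 0.2775, 0.0334]
tool_rot: [0.094, 0.701, -0.095, 0.701]
force: [-0.8, -4.1, 5.9]
finger_gap: 0.15
```

```bash
python3 - <<'E'
from h import *
app([0,0,0,-4.8,0,0]);st=log();snap('wrist','w24');Rm=R.from_quat(st['tool_rot']).as_matrix();print('tooly',np.degrees(np.arctan2(Rm[1,1],Rm[0,1])),st['ft_torque'],st['tau'].round(3))
E
```

```text
t 22.2 q [ 0.39  0.63  1.94 -0.    0.57 -0.91] tcp [0.3838 0.2775 0.0334] err mm [ 0.4 -0.   2.1] roterr [ 0.  -0.2  0.1] F [-0.8 -4.1  5.9] gap 12.8
tooly 74.58493207024266 [-0.63418948  0.10900608 -0.11466442] [  1.224 -34.901  -7.306   0.417  -0.66   -0.122]
```

View pics/w24.png

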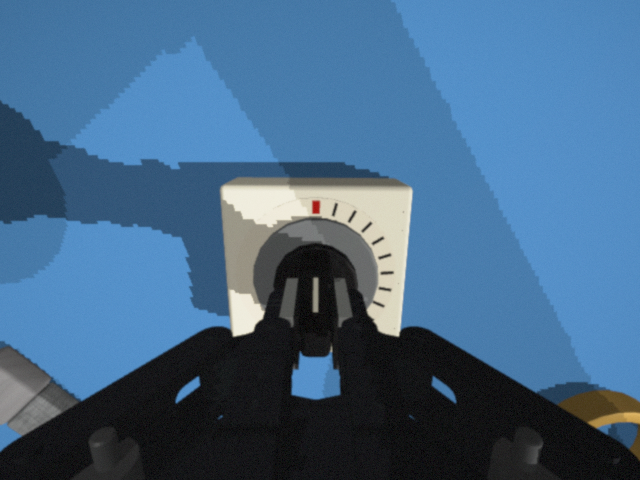

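Call:
{"op": "carry_out", "data": {
  "commands": [
    [[0,0,0,-0.1,0,0,2],[0,0,0,-0.2,0,0,2],[0,0,0,-0.3,0,0,2],[0,0,0,-0.4,0,0,2],[0,0,0,-0.4,0,0,2]]
  ]
}}

```text
t: 22.75
tcp_pos: [0.3839, 0.2776, 0.0335]
tool_rot: [0.085, 0.702, -0.085, 0.702]
force: [-1.0, -4.9, 5.7]
finger_gap: 0.152
```

```bash
python3 - <<'E'
from h import *
app([0,0,0,-.4,0,0]);st=log();Rm=R.from_quat(st['tool_rot']).as_matrix();print('tooly',np.degrees(np.arctan2(Rm[1,1],Rm[0,1])),st['ft_torque'],st['tau'].round(3))
E
```

```text
t 22.75 q [ 0.39  0.63  1.94  0.    0.57 -0.94] tcp [0.3839 0.2776 0.0335] err mm [0.5 0.  2.2] roterr [ 0.1 -0.2 -0.2] F [-1.  -4.9  5.7] gap 13.0
tooly 76.2241714176942 [-0.72412408  0.06027449 -0.84518028] [  2.319 -34.836  -7.346  -0.126  -0.683  -0.888]
```

Call:
{"op": "carry_out", "data": {
  "commands": [
    [[0,0,0,0,0,0,16],[0,0,0,0,0,0,20],[0,0,0,0,0,0,30],[0,0,0,0,0,0,45],[0,0,0,0,0,0,50]]
  ]
}}

```text
t: 23.25
tcp_pos: [0.385, 0.2787, 0.0332]
tool_rot: [0.083, 0.702, -0.083, 0.703]
force: [0.1, -0.0, -0.0]
finger_gap: 0.585
```

Call:
{"op": "carry_out", "data": {
  "commands": [
    [[-0.5,0,0,0,0,0,50],[-1.5,0,0,0,0,0,50],[-3,0,0,0,0,0,50],[-4.6,0,0,0,0,0,50],[-6,0,0,0,0,0,50]]
  ]
}}

```text
t: 23.75
tcp_pos: [0.3845, 0.2785, 0.185]
tool_rot: [0.084, 0.701, -0.083, 0.703]
force: [0.6, 0.1, -0.3]
finger_gap: 0.584
```

```bash
python3 - <<'E'
from h import *
app([-6,0,0,0,0,0]);log();s=snap('wrist','w25');sc=snap('scene','s25');t=snap('top','t25')
im=s['image'];cv2.imwrite('pics/w25c.png',cv2.resize(im[100:300,180:440,::-1],None,fx=3,fy=3,interpolation=cv2.INTER_CUBIC))
a=cv2.resize(sc['image'][195:315,300:440,::-1],None,fx=4,fy=4,interpolation=cv2.INTER_CUBIC);cv2.imwrite('pics/s25c.png',a)
E
```

```text
t 23.75 q [ 0.39  0.35  1.82 -0.    0.97 -0.94] tcp [0.3845 0.2785 0.185 ] err mm [0.6 0.7 3.7] roterr [ 0.1 -0.3  0.1] F [ 0.6  0.1 -0.3] gap 49.9
```

View pics/w25c.png

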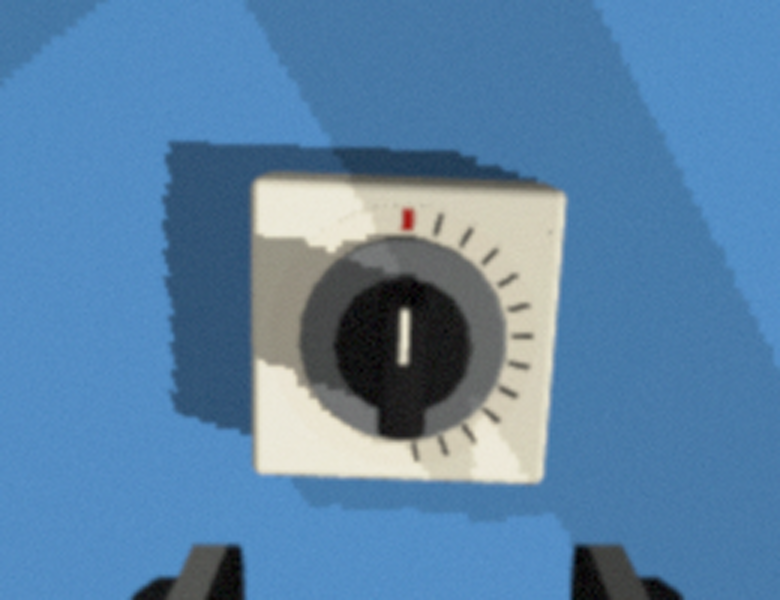

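View pics/s25c.png

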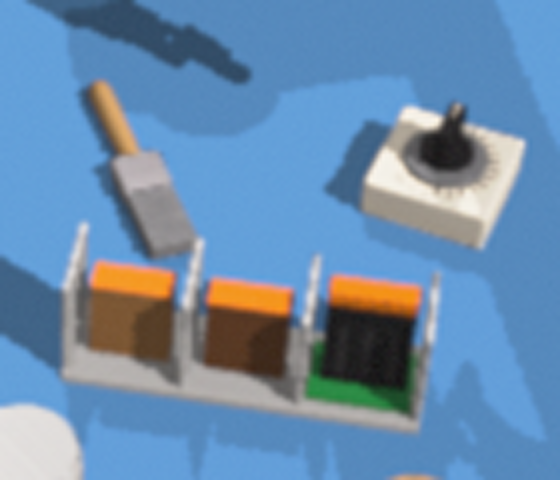

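View pics/t25.png

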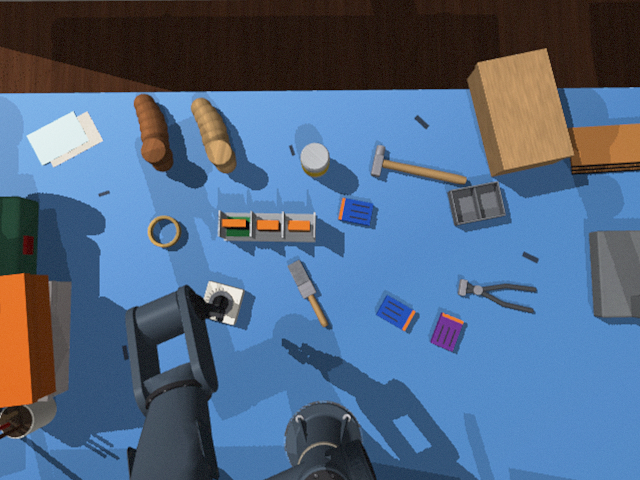

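```bash
python3 - <<'E'
from h import *
s=load('w25');f=lambda l:np.array(l)/3.+[180,100]-.33
l=plane(s,f([(404.5,310),(403,364)]),.079);d=l[0]-l[1];print('line dir',np.degrees(np.arctan2(d[1],d[0])))
c=plane(s,f([(256,180),(564,194),(543,481),(257,472)]),.035)
for i,j in ((3,0),(2,1)): d=c[j]-c[i];print('edge',np.degrees(np.arctan2(d[1],d[0])))
t=load('t25');hsv=cv2.cvtColor(t['image'][:,:,::-1],cv2.COLOR_BGR2HSV)
m=((hsv[...,0]<20)&(hsv[...,1]>150)&(hsv[...,2]>120)).astype(np.uint8);m2=np.zeros_like(m);m2[210:240,218:250]=m[210:240,218:250]
M=cv2.moments(m2,True);print('block top',plane(t,[M['m10']/M['m00'],M['m01']/M['m00']],.1).round(4))
print('PCA yaw',np.degrees(.5*np.arctan2(2*M['mu11'],M['mu20']-M['mu02'])),M['m00'])
E
```

```text
line dir 164.85974244353258
edge 164.18025725403223
edge 164.78833112876725
block top [[0.6012 0.2313 0.1   ]]
PCA yaw 0.2872066417234742 191.0
```

```bash
python3 -c "
from h import *
print(manip.sign_off())"
```

```text
the job is handed in; nothing more can be done
None
```

The black heel block now stands on its plain edge on the green mat, orange edge up, and the timer's pointer is back at its zero stop. I handed the job in at about 24 s; the hand-in itself gives no verdict.

**How it was done:** The fingers did not fit between the block's 64 mm sides and the cheeks. So I stood the block up on the open bench first, re-gripped it across its thickness from above, and lowered it into the bay until it touched the mat at about 4 N. I then pinched the knob and turned it about 61° anticlockwise.

**Last checks:**
- **Block:** its top centre measured (0.601, 0.231) m, about 2 mm from the mat centre I had measured. It was within about 1–2° of square, and the last wrist measurement before lowering showed about 8 mm to the outer cheek. The scene view after release shows it upright and free.
- **Pointer:** the turning torque jumped from 0.11 to 0.85 N m at the stop. The white line lies at 164.9°, against 164.2–164.8° for the timer's edges, and points at the red mark.
- **Other items:** all appear where they were in the last top view.

**What disagreed:**
- The real fingertips sat about 30 mm behind the reported tool point. My first grasp therefore closed above the block without noticeable contact, and I used the measured offset after that.
- The top and wrist cameras disagreed by about 4 mm on the timer's centre. I used the wrist camera's value for the grip.

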